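# Put the bead cases away in the slotted rack

## Task

Put the bead cases away: every case of the size that fills the clear rack's slots from end to end (110 mm long) is to stand upright on its 110 mm foot edge in the rack, right down in a slot, one to a slot; the longer and the shorter look-alikes stay leaning where they are. One of these cases is blocked in behind the jar: lift the jar aside, put that case in the rack, and then stand the jar back in the middle of its cork disc. Leave the other things on the table undisturbed.

Things in the scene. Friction and masses are not known exactly. Their poses are not given: they have to be found in the camera images.
- case_a: flat closed plywood bead case, 110 mm long (its y), 85 mm tall (its z), 14 mm thick (its x), 0.1 to 0.17 kg; origin: middle of the underside of its 110 mm foot edge, z up its height. At the start it leans in a row of a stand, its top 12 degrees back towards the stand's -x. May be absent.
- case_b: flat closed plywood bead case, 110 mm long (its y), 85 mm tall (its z), 14 mm thick (its x), 0.1 to 0.17 kg; origin: middle of the underside of its 110 mm foot edge, z up its height. At the start it leans in a row of a stand, its top 12 degrees back towards the stand's -x. May be absent.
- case_c: flat closed plywood bead case, 110 mm long (its y), 85 mm tall (its z), 14 mm thick (its x), 0.1 to 0.17 kg; origin: middle of the underside of its 110 mm foot edge, z up its height. At the start it leans in a row of a stand, its top 12 degrees back towards the stand's -x. May be absent.
- case_d: flat closed plywood bead case, 110 mm long (its y), 85 mm tall (its z), 14 mm thick (its x), 0.1 to 0.17 kg; origin: middle of the underside of its 110 mm foot edge, z up its height. At the start it leans in a row of a stand, its top 12 degrees back towards the stand's -x. May be absent.
- case_back: flat closed plywood bead case, 110 mm long (its y), 85 mm tall (its z), 14 mm thick (its x), 0.1 to 0.17 kg; origin: middle of the underside of its 110 mm foot edge, z up its height. At the start it leans in a row of a stand, its top 12 degrees back towards the stand's -x. This one is always present, in the row right behind the jar.
- case_long: flat closed plywood bead case, 140 mm long (its y), 85 mm tall (its z), 14 mm thick (its x), 0.1 to 0.17 kg; origin: middle of the underside of its 140 mm foot edge, z up its height. At the start it leans in a row of a stand, its top 12 degrees back towards the stand's -x. A look-alike too long for the rack. May be absent.
- case_short: flat closed plywood bead case, 80 mm long (its y), 85 mm tall (its z), 14 mm thick (its x), 0.1 to 0.17 kg; origin: middle of the underside of its 80 mm foot edge, z up its height. At the start it leans in a row of a stand, its top 12 degrees back towards the stand's -x. A look-alike too short for the rack. May be absent.
- stand_four: fixed pine stand, base 130 mm wide, 10 mm high (x from -110 to 122 mm); origin: under its centre line, on the table; x across the rows (-x nearer the robot), y along them. Each row: a sloping back 42 mm up the case and a 14 mm foot lip. Foot middles at x = -87, -27, 33, 93 mm, z = 11.5 mm, y within 6 mm of 0. Four rows.
- stand_three: fixed pine stand, base 130 mm wide, 10 mm high (x from -50 to 122 mm); origin: under its centre line, on the table; x across the rows (-x nearer the robot), y along them. Each row: a sloping back 42 mm up the case and a 14 mm foot lip. Foot middles at x = -27, 33, 93 mm, z = 11.5 mm, y within 6 mm of 0. Three rows; cork disc for the jar on the table at the -x end.
- cork (a point): centre of the top of the cork disc, 96 mm across and 2 mm thick, lying on the table at x = -92 mm of stand_three; its top is 2 mm above the table
- jar: closed white jar with an aluminium cap, 58 mm across, 85 mm high, straight-sided, heavier at the bottom, 0.17 to 0.35 kg; origin: centre of its underside. Starts on the cork disc, leaving no room for a finger in front of case_back
- rack: fixed clear acrylic rack, 228 mm (x) by 134 mm (y); origin: centre of its underside. Five slots, each running along y, side by side at x = -90, -45, 0, 45, 90 mm; slot 20 mm wide and 122 mm long between end walls; slot floor 8 mm above the table, fins 8 mm thick with tops 58 mm above the table, end walls 48 mm
- crimper: black crimping tool lying flat, about 155 mm along x, 45 mm wide, 12 mm high; leave alone
- vials: two stacked clear vials as one piece, 38 mm across, 68 mm high, origin at its underside; leave alone
- saucer: white saucer 80 mm across, 18 mm high; leave alone

How it is judged:
By the outcome, as a careful person would: the job done as asked, in the order asked, and still so for the second after the job is handed in, with the robot touching nothing.
Of case_a, case_b, case_c, case_d only 3 to 4 are there at a start; the rules pass over those that are not, and their reading is None.
Of case_long, case_short only 1 to 2 are there at a start; the rules pass over those that are not, and their reading is None.
At some moment in a run one of jar may be knocked a few centimetres aside while the robot is not near it.
It also fails if it takes over 210 s, if anything falls off the work surface, if the arm or the gripper's body presses on something with over 40 N, if the wrist force passes 120 N, or if a joint passes its speed limit or range.

## Robot

A 7-joint arm with a two-finger parallel gripper is mounted at the origin on the work surface. World frame = base frame: x ahead of the robot, y to its left, z up, the work surface at z = 0. Lengths are in m, angles in rad, forces in N, time in s.
With the tool pointing down it reaches from about 0.425 to 0.925 m from the base axis. Payload 6.8 kg.
Tool frame: the origin (TCP) lies midway between the tips of the shut fingers; the grasp point (between the pads) lies 19 mm behind it (bot.pinch_z is the distance from the TCP to the grasp point, in m); x points along the fingers, y is the direction in which the jaws open and shut, and the axes are right-handed (so a half turn about x gives the same grasp; the last joint's range is limited). The gripper opens to 85 mm and grips with 20 to 120 N. Pads are 22 mm wide; open, the fingers measure 114 mm over their backs; the gripper's body (76 mm by 85 mm) begins 54 mm behind the grasp point. The pads swing forward as they close: fully open they stand 13 mm farther back than shut.
Start: joints at [-0.108, 0.477, 0.022, 1.555, -0.011, 1.109, -0.083], TCP at [0.675, 0, 0.231] pointing down, gripper open.
Joint ranges: [-2.96, 2.96], [-0.34, 2.1], [-1.41, 1.46], [0.24, 2.44], [-1.37, 4.51], [0.17, 1.92], [-2.96, 2.96]. Speed limits (rad/s): [2.39, 2.39, 3.14, 3.14, 3.14, 3.14, 3.14].

## Interface

Orientations are given as a unit quaternion [w, x, y, z].
In Python, from station import bot gives the robot as it stands. The module is installed in compiled form; this text tells all that it offers.
- The arm moves only by the tool step_arm, never from a script. Its argument "plan" is a list of rows, each a list of 6 numbers: the shift along the tool's x, y, z in units of 40 mm (1.0 is 40 mm), then the turn, a rotation vector about the tool's x, y, z in units of 360 degrees (1.0 is 360 degrees). In form: [[dx, dy, dz, ax, ay, az], ...]. A call has 1 to 8 rows; each row shifts and turns the commanded pose from where the row before left it, along the tool's axes as they then stand; what a row does not reach is not made up. A row lasts 1/8 s, in which the tool goes at most 62.5 mm and 10.7 degrees, less where a joint would pass 70% of its speed; a pose out of reach is approached as far as the arm can. A call with a number of a shift or a turn outside -1 to 1 is refused whole. A call with a gripper value outside its range is refused whole. "fingers" is the closure, from -1 (fully open) to 1 (shut), set as the call begins (left out, the last holds). The fingers move at their own pace and stop on an object; "force" is the grip in N (left out, the last holds). Time passes only in rows, so rows that do not move let the fingers close. It gives the time, the measured TCP pose, the force and the opening at its end, in the units of the state.
- bot.get_obs(): the state, without advancing time (a new reading comes with each control period).
- bot.read_camera(name): name is "scene" or "side" or "wrist"; returns (picture, depth): 400x640x3 uint8, red, green, blue; 400x640 float32, m along the optical axis (not along the pixel's ray), 0 where there is no reading.
- bot.camera_model(name): a dict with "mtx" (3x3 intrinsics, pixels), "k1" (the pictures are not rectified: a ray, as slopes to the right and down, at radius r is drawn at 1 + k1 r^2 times it, then the intrinsics apply), "origin" and "rotation" of the camera in the world; the wrist camera has in their place "T_tool_cam" (4x4, takes a point from camera to tool coordinates, whose origin is the TCP and whose axes are the tool frame's). Camera axes: x right, y up, looking along -z (the intrinsics and any distortion apply to the point x, -y, -z); pixel columns grow to the right and rows downward; lengths in m; the calibration is good to about 2 mm. A picture is of the moment at which its call begins: read the wrist's pose just before it. camera_model takes no time and is no camera call.
- bot.hand_in(): hands the job in, once; it reports no verdict.
The state is a dict: "t": time; "q": joint angles; "joint_vel": joint speeds; "joint_torque": joint torques, N m; "eef_pos": TCP position; "tool_rot": TCP orientation; "contact_force": force on the tool from outside, world axes, zero at the start; "torque": the same for the moment, N m; "gripper_width": opening from 0.0 (shut) to 1.0 (fully open).
Only numpy, scipy, OpenCV 4.12 (cv2) and the standard library are available. Lean on these libraries where they do the work, as an engineer would, in place of code of your own. Each camera call takes 0.05 s, during which the arm holds its last target.

## Working session

There is one attempt and no reset: what is moved stays moved. The work goes in short steps, Python scripts to look and compute and a tool call to move; the robot and the scene stay as the last step left them, time stands still between calls to the robot, and variables do not carry over. Pictures are saved under pics/ and viewed, and the job is handed in when it is done.

Besides the shell and the picture viewer there is one more tool, called after "Request:" by a JSON object that holds its "name" and its "arguments". step_arm: Moves the arm, as the interface text tells. Shifts and turns lie within -1 to 1; 1 stands for 40 mm of shift or 360 degrees of turn. Its arguments: {"type":"object","properties":{"plan":{"type":"array"},"fingers":{"type":"number"},"force":{"type":"number"}},"required":["plan"]}

```bash
mkdir -p pics; ls; python3 - <<'E'
from station import bot
import cv2
print(bot.get_obs(), bot.pinch_z)
for n in ["scene","side","wrist"]:
    p,d=bot.read_camera(n)
    cv2.imwrite(f"pics/{n}0.png",p[:,:,::-1]); 
    import numpy as np
    np.savez(f"{n}0.npz",p=p,d=d)
    print(n,bot.camera_model(n))
E
```

```text
pics
{'t': 0.0, 'q': array([-0.10809559,  0.47782127,  0.02234647,  1.55645647, -0.01149347,
        1.10929174, -0.08310904]), 'joint_vel': array([ 0.00164352,  0.00111408,  0.00337172,  0.00086215, -0.00050636,
        0.00179823, -0.00145584]), 'joint_torque': array([-5.45967814e-04, -5.96443820e+01,  1.60769675e+00, -2.81194621e+01,
        1.24063640e-02,  9.39900521e-03,  2.20753498e-05]), 'eef_pos': array([ 6.74406224e-01, -2.42493735e-05,  2.30309532e-01]), 'tool_rot': array([-0.49957718, -0.49950107, -0.50042491,  0.50049598]), 'contact_force': array([-0.42957503,  0.36757293, -0.33133723]), 'torque': array([-0.00480277, -0.04917396, -0.01264039]), 'gripper_width': 0.9996668854736399} 0.0187
scene {'mtx': array([[507.54623415,   0.        , 325.57116317],
       [  0.        , 507.54623415, 204.30613446],
       [  0.        ,   0.        ,   1.        ]]), 'k1': -0.09999838656087083, 'origin': array([1.2100686 , 0.65142726, 0.87591998]), 'rotation': array([0.33453109, 0.13996255, 0.36863154, 0.85592653])}
side {'mtx': array([[406.39742889,   0.        , 323.72362612],
       [  0.        , 406.39742889, 199.24009947],
       [  0.        ,   0.        ,   1.        ]]), 'k1': -0.08823519945604415, 'origin': array([ 0.49242666, -0.71994457,  0.76580615]), 'rotation': array([ 0.91814455,  0.39236958, -0.02092002, -0.05117666])}
wrist {'mtx': array([[332.65475468,   0.        , 321.34763197],
       [  0.        , 332.65475468, 203.80946001],
       [  0.        ,   0.        ,   1.        ]]), 'k1': -0.06984627243580686, 'T_tool_cam': array([[-7.94233579e-04,  2.74753276e-01, -9.61514434e-01,
        -1.42186478e-01],
       [ 9.99999580e-01, -2.22289790e-04, -8.89542646e-04,
        -1.99237901e-04],
       [-4.58139597e-04, -9.61514736e-01, -2.74752983e-01,
        -6.77923133e-02],
       [ 0.00000000e+00,  0.00000000e+00,  0.00000000e+00,
         1.00000000e+00]])}
```

View pics/scene0.png

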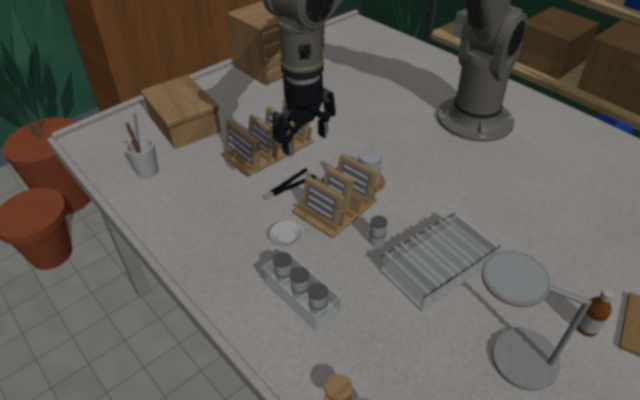

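View pics/side0.png

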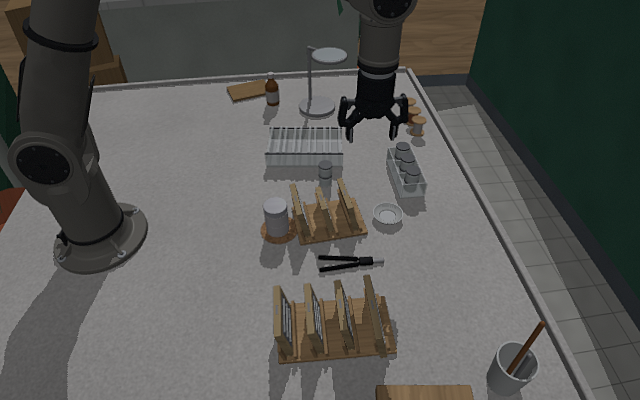

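View pics/wrist0.png

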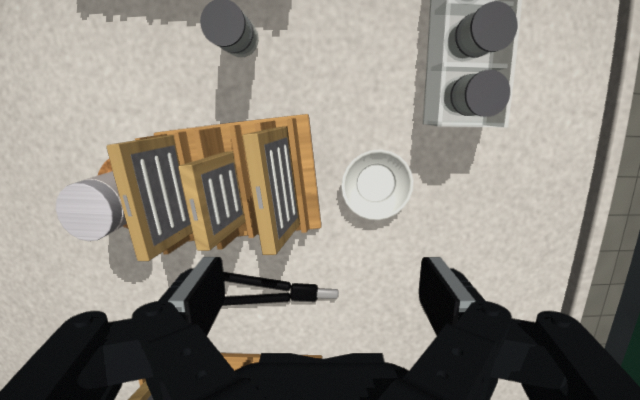

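```bash
cat > h.py <<'E'
import numpy as np, cv2
from station import bot
from scipy.spatial.transform import Rotation as R
def rot(q): return R.from_quat([q[1],q[2],q[3],q[0]]).as_matrix()
def campose(n,obs=None):
    m=bot.camera_model(n)
    if 'T_tool_cam' in m:
        o=obs or bot.get_obs(); T=m['T_tool_cam']; Rt=rot(o['tool_rot'])
        return m['mtx'],m['k1'],Rt@T[:3,3]+o['eef_pos'],Rt@T[:3,:3]
    return m['mtx'],m['k1'],m['origin'],rot(m['rotation'])
def rays(cp,uv):
    K,k,o,Rm=cp
    p=cv2.undistortPoints(np.float64(uv).reshape(-1,1,2),K,np.array([k,0,0,0.])).reshape(-1,2)
    return np.c_[p[:,0],-p[:,1],-np.ones(len(p))]@Rm.T
def onplane(cp,uv,z):
    r=rays(cp,uv); s=(z-cp[2][2])/r[:,2]; return cp[2]+r*s[:,None]
def project(cp,P):
    K,k,o,Rm=cp; c=(np.atleast_2d(P)-o)@Rm; x=c[:,0]/-c[:,2]; y=-c[:,1]/-c[:,2]
    f=1+k*(x*x+y*y); return np.c_[K[0,0]*x*f+K[0,2],K[1,1]*y*f+K[1,2]]
def cloud(cp,d):
    v,u=np.mgrid[0:400,0:640]; r=rays(cp,np.c_[u.ravel(),v.ravel()])
    P=cp[2]+r*d.reshape(-1,1); P[d.ravel()==0]=np.nan; return P.reshape(400,640,3)
def snap(n,tag):
    o=bot.get_obs(); cp=campose(n,o); p,d=bot.read_camera(n)
    cv2.imwrite(f"pics/{tag}.png",p[:,:,::-1]); np.savez(f"{tag}.npz",p=p,d=d,o=cp[2],R=cp[3],K=cp[0],k=cp[1])
    return cp,p,d
def load(tag):
    z=np.load(f"{tag}.npz"); return (z['K'],float(z['k']),z['o'],z['R']),z['p'],z['d']
E
python3 - <<'E'
from h import *
res=np.full((640,800,3),0,np.uint8)
S=800/0.8  # x 0.3..1.1 ; y -0.6..0.6?
zs={}
H=np.zeros((1000,700)); 
C=np.zeros((1000,700,3),np.uint8)
for n in ["scene","side"]:
    z=np.load(n+"0.npz"); cp=campose(n); P=cloud(cp,z['d']).reshape(-1,3); c=z['p'].reshape(-1,3)
    print(n,(z['d']==0).mean())
    ok=(P[:,0]>.3)&(P[:,0]<1)&(abs(P[:,1])<.5)&(P[:,2]<.13)&(P[:,2]>-.02)
    t=P[ok&(P[:,2]<.008)]; print(n,np.median(t[:,2]),len(t))
    P=P[ok];c=c[ok]
    i=((.5-P[:,1])*1000).astype(int); j=((P[:,0]-.3)*1000).astype(int)
    o=np.argsort(P[:,2]); 
    for a,b,zz,cc in zip(i[o],j[o],P[o,2],c[o]):
        if zz>=H[a,b]: H[a,b]=zz; C[a,b]=cc
k=np.ones((3,3)); H2=cv2.dilate(H,k)
cv2.imwrite("pics/H.png",cv2.resize(cv2.applyColorMap(np.clip(H2*2200,0,255).astype(np.uint8),cv2.COLORMAP_JET),(420,600),interpolation=cv2.INTER_AREA))
np.save("H.npy",H)
E
```

```text
scene 0.00396484375
scene 0.0011894951396869136 62929
side 0.00409765625
side 0.0005891798277309901 61261
```

View pics/H.png

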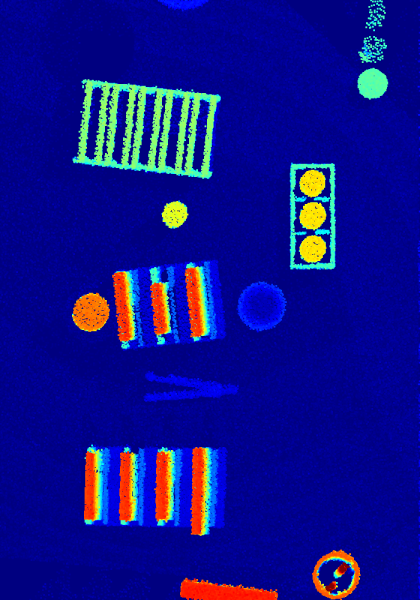

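```bash
cat > meas.py <<'E'
from h import *
def pts(tags):
    out=[]
    for t in tags:
        cp,p,d=load(t); P=cloud(cp,d).reshape(-1,3); out.append(P)
    P=np.vstack(out); return P[(P[:,0]>.3)&(P[:,0]<1)&(abs(P[:,1])<.5)&(P[:,2]<.15)&(P[:,2]>-.02)]
def comps(P,zlo,zhi,minn=60,step=.002,dil=3):
    Q=P[(P[:,2]>zlo)&(P[:,2]<zhi)]
    i=((Q[:,1]+.5)/step).astype(int); j=((Q[:,0]-.3)/step).astype(int)
    M=np.zeros((501,351),np.uint8); M[i,j]=1
    M=cv2.dilate(M,np.ones((dil,dil)))
    n,L=cv2.connectedComponents(M); l=L[i,j]
    for k in range(1,n):
        q=Q[l==k]
        if len(q)<minn: continue
        r=cv2.minAreaRect((q[:,:2]*1000).astype(np.float32))
        (cx,cy),(w,h),a=r
        if w>h: w,h,a=h,w,a+90   # a = dir of short side
        a=(a+90)%180-90
        yield dict(n=len(q),c=(round(cx,1),round(cy,1)),w=round(w,1),l=round(h,1),a=round(a,2),med=np.round(np.median(q,0)*1000,1),ztop=round(np.percentile(q[:,2],95)*1000,1))
E
python3 - <<'E'
from h import *
for n in ["scene","side"]:
    z=np.load(n+"0.npz"); K,k,o,Rm=campose(n); np.savez(n+"0.npz",p=z['p'],d=z['d'],o=o,R=Rm,K=K,k=k)
from meas import *
for tg in (["scene0"],["side0"],["scene0","side0"]):
    print(tg)
    P=pts(tg)
    for c in comps(P,.080,.105): print(c)
P=pts(["scene0","side0"])
print("rack"); 
for c in comps(P,.040,.068,minn=20,step=.0015): print(c)
print("base")
for c in comps(P,.006,.012): print(c)
E
```

```text
['scene0']
{'n': 506, 'c': (682.6, -490.1), 'w': 33.7, 'l': 157.9, 'a': 82.82, 'med': array([ 676.7, -484.2,   94.8]), 'ztop': np.float64(100.0)}
{'n': 212, 'c': (861.5, -459.2), 'w': 74.1, 'l': 76.4, 'a': -57.18, 'med': array([ 867.5, -448.1,   87.4]), 'ztop': np.float64(91.7)}
{'n': 331, 'c': (630.2, -318.1), 'w': 21.8, 'l': 144.4, 'a': -3.42, 'med': array([ 634.3, -308.7,   93.1]), 'ztop': np.float64(98.3)}
{'n': 71, 'c': (513.6, -342.8), 'w': 21.1, 'l': 51.5, 'a': -1.87, 'med': array([ 513.7, -348.9,   93.4]), 'ztop': np.float64(98.8)}
{'n': 233, 'c': (571.0, -312.3), 'w': 24.3, 'l': 111.6, 'a': -1.91, 'med': array([ 575.9, -312.3,   93.2]), 'ztop': np.float64(98.0)}
{'n': 377, 'c': (505.1, -10.2), 'w': 24.3, 'l': 112.2, 'a': 4.82, 'med': array([507.3,  -6.6,  92.1]), 'ztop': np.float64(97.6)}
{'n': 398, 'c': (625.1, -3.2), 'w': 20.7, 'l': 112.4, 'a': 6.65, 'med': array([627.1,   2.4,  92.6]), 'ztop': np.float64(97.6)}
{'n': 283, 'c': (565.2, -13.1), 'w': 20.9, 'l': 82.7, 'a': 5.62, 'med': array([568.2, -10.4,  92.7]), 'ztop': np.float64(97.4)}
{'n': 297, 'c': (452.3, -18.2), 'w'
[... 2596 characters left out ...]
505.7, -12. ,  93.4]), 'ztop': np.float64(97.4)}
{'n': 616, 'c': (624.4, -3.6), 'w': 22.0, 'l': 113.1, 'a': 5.43, 'med': array([624.9,  -3.2,  93.4]), 'ztop': np.float64(97.4)}
{'n': 446, 'c': (565.1, -14.3), 'w': 21.2, 'l': 85.0, 'a': 5.86, 'med': array([566.1, -14.6,  93.4]), 'ztop': np.float64(97.1)}
{'n': 662, 'c': (451.8, -20.5), 'w': 57.9, 'l': 60.7, 'a': -53.27, 'med': array([452.4, -21. ,  87.3]), 'ztop': np.float64(90.0)}
rackTraceback (most recent call last):
  File "<stdin>", line 11, in <module>
  File "meas.py", line 10, in comps
    M=np.zeros((501,351),np.uint8); M[i,j]=1
                                    ~^^^^^
IndexError: index 501 is out of bounds for axis 0 with size 501
```

```bash
sed -i 's/(501,351)/(900,600)/' meas.py; python3 - <<'E'
from meas import *
print(np.round(rot(bot.get_obs()['tool_rot']),3))
cp=campose('wrist'); z=np.load('wrist0.npz'); np.savez("wrist0.npz",p=z['p'],d=z['d'],o=cp[2],R=cp[3],K=cp[0],k=cp[1]); print(cp[2])
for t in ["scene0","side0"]:
    P=pts([t]); print(t)
    Q=P[(P[:,2]>.051)&(P[:,2]<.064)&(P[:,1]>.17)&(P[:,1]<.42)&(P[:,0]<.7)]
    print(cv2.minAreaRect((Q[:,:2]*1000).astype(np.float32)), len(Q))
    Q=P[(P[:,2]>.04)&(P[:,2]<.064)&(P[:,1]>.17)&(P[:,1]<.42)&(P[:,0]<.7)]
    print(cv2.minAreaRect((Q[:,:2]*1000).astype(np.float32)), len(Q))
P=pts(["wrist0"])
print('wrist')
for c in comps(P,.080,.105): print(c)
E
```

```text
[[-0.001  1.     0.   ]
 [-0.     0.    -1.   ]
 [-1.    -0.001  0.   ]]
[0.67456066 0.06783015 0.37272824]
scene0
((544.7501220703125, 286.3470458984375), (136.8824920654297, 228.7174530029297), 83.53861999511719) 3150
((545.3883056640625, 285.7601623535156), (137.73765563964844, 229.29930114746094), 83.17571258544922) 4652
side0
((543.0693969726562, 285.49432373046875), (140.3007049560547, 225.48602294921875), 83.10469055175781) 905
((542.9052124023438, 286.5212707519531), (143.00999450683594, 227.25230407714844), 83.43805694580078) 1367
wrist
{'n': 2976, 'c': (503.0, -12.8), 'w': 18.8, 'l': 109.9, 'a': 5.96, 'med': array([505.7,  -8.4,  92.9]), 'ztop': np.float64(95.6)}
{'n': 2663, 'c': (622.6, -5.5), 'w': 18.0, 'l': 109.5, 'a': 6.23, 'med': array([623.4,  -1.1,  93.7]), 'ztop': np.float64(95.7)}
{'n': 2083, 'c': (563.3, -16.7), 'w': 19.2, 'l': 79.9, 'a': 5.77, 'med': array([565.9, -14.3,  93.4]), 'ztop': np.float64(95.7)}
{'n': 2762, 'c': (451.3, -22.3), 'w': 57.2, 'l': 57.3, 'a': 84.26, 'med': array([453.6, -21. ,  86.4]), 'ztop': np.float64(87.7)}
```

```bash
cat >> h.py <<'E'
def Rt(yaw,tilt):
    """tool axes: x down, y along stand x(yaw deg). tilt deg leans tool top to -stand x"""
    B=np.array([[0,1,0],[0,0,-1],[-1,0,0.]])
    return R.from_euler('z',yaw,degrees=True).as_matrix()@B@R.from_euler('z',tilt,degrees=True).as_matrix()
def plan(pos,Rm,n,start=None,frac=None):
    o=bot.get_obs()
    p0,R0=(o['eef_pos'],rot(o['tool_rot'])) if start is None else start
    d=(np.asarray(pos)-p0); rv=R.from_matrix(R0.T@Rm).as_rotvec()
    rows=[]; Rc=R0.copy(); q=p0.copy()
    for i in range(n):
        s=Rc.T@(np.asarray(pos)-q)/(n-i)/.04
        t=rv/n/(2*np.pi)
        row=[round(float(v),3) for v in s]+[round(float(v),4)+0. for v in t]
        rows.append(row); q=q+Rc@np.array(row[:3])*.04; Rc=Rc@R.from_rotvec(np.array(row[3:])*2*np.pi).as_matrix()
    print("rows",n); print("["+",".join(str(r).replace(" ","") for r in rows)+"]"); print("err",np.round((q-pos)*1000,2))
    return q,Rc
def casegrasp(topc,yaw,back=0,s=33,tilt=12):
    """topc: top-edge centre (x,y) ; z 94.6"""
    e=np.array([np.cos(np.radians(yaw)),np.sin(np.radians(yaw)),0]); t=np.radians(tilt)
    u=-np.sin(t)*e+np.array([0,0,np.cos(t)])
    return np.array([topc[0],topc[1],.0946])+u*(back-s)/1000.
def st():
    o=bot.get_obs(); Rm=rot(o['tool_rot']); x=Rm[:,0]; y=Rm[:,1]
    print(f"t{o['t']:.2f} pos",np.round(o['eef_pos']*1000,1),"yaw%.2f"%np.degrees(np.arctan2(y[1],y[0])),"tilt%.2f"%np.degrees(np.arcsin(-y[2]*-1)),"x",np.round(x,3),"F",np.round(o['contact_force'],1),"w%.1f"%(o['gripper_width']*85))
E
python3 - <<'E'
from h import *
st()
yaw=6.1; e=np.array([np.cos(np.radians(yaw)),np.sin(np.radians(yaw))])
top=np.array([.6226,-.0055])-e*.0017
Rm=Rt(yaw,12)
s=plan(casegrasp(top,yaw,60),Rm,3)
s=plan(casegrasp(top,yaw,0),Rm,3,s)
E
```

```text
t0.15 pos [674.6   0.  230.5] yaw0.00 tilt-0.08 x [-0.001 -0.    -1.   ] F [-0.1 -0.7 -0.3] w84.8
rows 3
[[0.913,-0.492,0.052,-0.0056,0.0006,0.0112],[0.877,-0.557,0.038,-0.0056,0.0006,0.0112],[0.835,-0.619,0.02,-0.0056,0.0006,0.0112]]
err [-0.01 -0.01 -0.01]
rows 3
[[0.5,-0.0,-0.0,0.0,0.0,0.0],[0.5,-0.0,-0.0,0.0,0.0,0.0],[0.5,-0.0,-0.0,0.0,0.0,0.0]]
err [ 0.02 -0.01 -0.01]
```

Request:
{"name": "step_arm", "arguments": {"plan": [[0.913,-0.492,0.052,-0.0056,0.0006,0.0112],[0.877,-0.557,0.038,-0.0056,0.0006,0.0112],[0.835,-0.619,0.02,-0.0056,0.0006,0.0112],[0,0,0,0,0,0],[0,0,0,0,0,0]], "fingers": 0.15, "force": 35}}

```text
t: 0.78
eef_pos: [0.617, -0.0062, 0.1224]
tool_rot: [0.573, 0.526, 0.473, -0.415]
contact_force: [1.3, 0.0, 0.5]
gripper_width: 0.427
```

```bash
python3 - <<'E'
from h import *
st(); snap('wrist','w1'); snap('side','s1')
from meas import *
for c in comps(pts(["w1"]),.080,.105): print(c)
yaw=6.1; e=np.array([np.cos(np.radians(yaw)),np.sin(np.radians(yaw))])
top=np.array([.6226,-.0055])-e*.0017
print(casegrasp(top,yaw,60),casegrasp(top,yaw,0))
E
```

```text
t0.78 pos [617.   -6.2 122.4] yaw6.05 tilt12.16 x [ 0.21   0.022 -0.978] F [1.3 0.  0.5] w36.3
{'n': 9454, 'c': (502.3, -12.7), 'w': 19.2, 'l': 109.8, 'a': 5.77, 'med': array([504.3,  -4.8,  93.2]), 'ztop': np.float64(95.6)}
{'n': 4812, 'c': (621.8, -5.7), 'w': 16.6, 'l': 109.9, 'a': 6.12, 'med': array([619.8,   2.4,  94.2]), 'ztop': np.float64(95.7)}
{'n': 3904, 'c': (467.3, -23.7), 'w': 24.6, 'l': 56.3, 'a': -5.2, 'med': array([467.2, -21.5,  86.3]), 'ztop': np.float64(87.6)}
{'n': 4341, 'c': (562.5, -10.7), 'w': 17.6, 'l': 68.3, 'a': 6.61, 'med': array([562.7,  -6.2,  93.8]), 'ztop': np.float64(95.7)}
[ 0.61532779 -0.00627717  0.12100999] [ 0.62773186 -0.00495156  0.06232113]
```

View pics/w1.png

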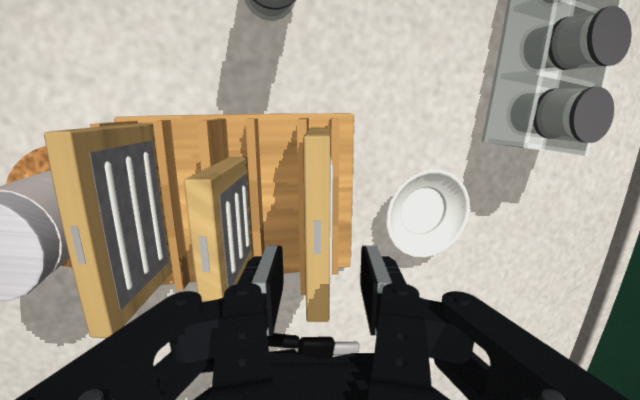

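View pics/s1.png

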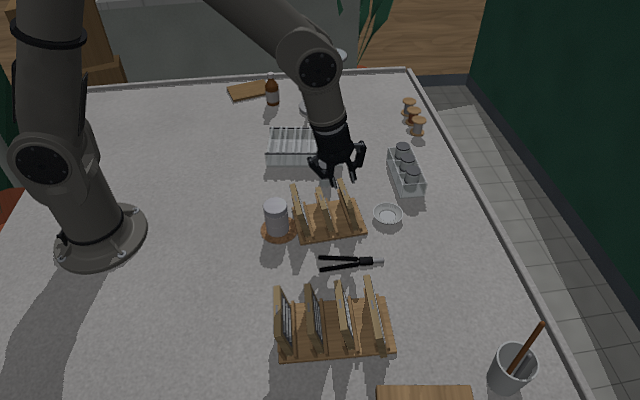

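Request:
{"name": "step_arm", "arguments": {"plan": [[0.5,-0.02,0,0,0,0],[0.5,-0.02,0,0,0,0],[0.5,0,0,0,0,0],[0,0,0,0,0,0],[0,0,0,0,0,0]]}}

```text
t: 1.5
eef_pos: [0.6271, -0.0051, 0.0628]
tool_rot: [0.573, 0.526, 0.473, -0.415]
contact_force: [-0.7, -0.5, 0.1]
gripper_width: 0.426
```

Request:
{"name": "step_arm", "arguments": {"plan": [[0,0,0,0,0,0],[0,0,0,0,0,0],[0,0,0,0,0,0],[0,0,0,0,0,0]], "fingers": 1}}

```text
t: 2.0
eef_pos: [0.6274, -0.0051, 0.0635]
tool_rot: [0.573, 0.526, 0.473, -0.414]
contact_force: [-0.8, 0.1, 6.3]
gripper_width: 0.158
```

```bash
python3 - <<'E'
from h import *
st(); cp,p,d=snap('wrist','w2')
o=bot.get_obs(); Rm=rot(o['tool_rot'])
s=plan(o['eef_pos']-Rm[:,0]*.04,Rm,2)
Rv=Rt(6.1,0)
P=np.array([.6,.10,.20])
s=plan(P,Rt(-6.5,0),4,s)
E
```

```text
t2.00 pos [627.4  -5.1  63.5] yaw6.07 tilt12.19 x [ 0.21   0.022 -0.977] F [-0.8  0.1  6.3] w13.4
rows 2
[[-0.5,0.0,0.0,0.0,0.0,0.0],[-0.5,0.0,0.0,0.0,0.0,0.0]]
err [-0.  0.  0.]
rows 4
[[-0.605,0.081,-0.671,0.0087,-0.0009,-0.0084],[-0.612,0.013,-0.671,0.0087,-0.0009,-0.0084],[-0.615,-0.056,-0.666,0.0087,-0.0009,-0.0084],[-0.613,-0.125,-0.657,0.0087,-0.0009,-0.0084]]
err [-0.   -0.02 -0.  ]
```

View pics/w2.png

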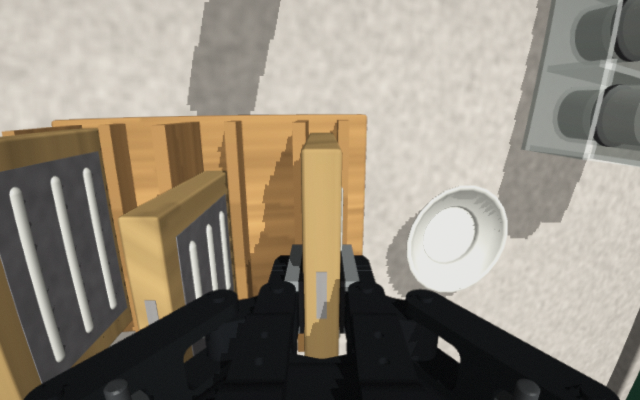

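Request:
{"name": "step_arm", "arguments": {"plan": [[-0.5,0,0,0,0,0],[-0.7,0,0,0,0,0],[-0.605,0.081,-0.671,0.0087,-0.0009,-0.0084],[-0.612,0.013,-0.671,0.0087,-0.0009,-0.0084],[-0.615,-0.056,-0.666,0.0087,-0.0009,-0.0084],[-0.613,-0.125,-0.657,0.0087,-0.0009,-0.0084],[0,0,0,0,0,0],[0,0,0,0,0,0]]}}

```text
t: 3.05
eef_pos: [0.5971, 0.0987, 0.2064]
tool_rot: [-0.471, -0.527, -0.471, 0.528]
contact_force: [0.6, -0.1, -1.1]
gripper_width: 0.159
```

```bash
python3 - <<'E'
from h import *
st(); cp,p,d=snap('wrist','w3')
P=cloud(cp,d).reshape(-1,3)
from meas import *
H=np.zeros((400,600),np.uint8)
Q=P[(P[:,0]>.4)&(P[:,0]<.7)&(P[:,1]>.18)&(P[:,1]<.38)&(P[:,2]>0)&(P[:,2]<.13)]
Q=Q[np.argsort(Q[:,2])]
H[((.38-Q[:,1])*2000).astype(int),((Q[:,0]-.4)*2000).astype(int)]=np.clip(Q[:,2]*3000,0,255)
cv2.imwrite('pics/H3.png',H)
E
```

```text
t3.05 pos [597.1  98.7 206.4] yaw-6.50 tilt-0.10 x [-0.002 -0.    -1.   ] F [ 0.6 -0.1 -1.1] w13.5
```

View pics/w3.png

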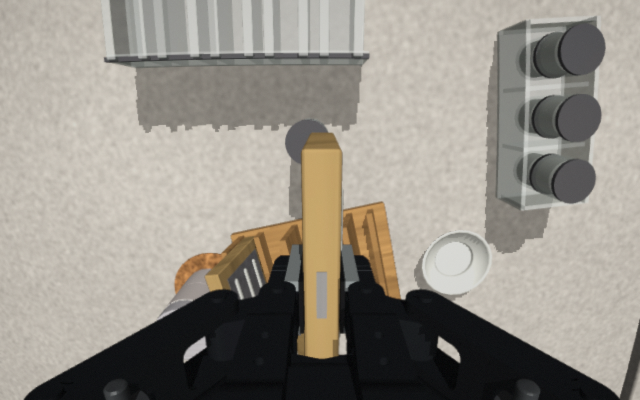

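View pics/H3.png

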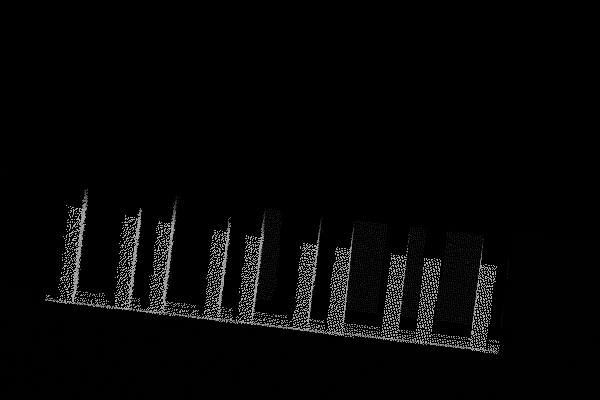

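Request:
{"name": "step_arm", "arguments": {"plan": [[-0.2,-0.12,-0.75,0,0,0],[-0.2,-0.12,-0.75,0,0,0],[0,-0.12,-0.75,0,0,0],[0,0,0,0,0,0],[0,0,0,0,0,0],[0,0,0,0,0,0]]}}

```text
t: 3.85
eef_pos: [0.594, 0.1887, 0.2227]
tool_rot: [-0.47, -0.528, -0.47, 0.529]
contact_force: [0.2, 0.3, -0.8]
gripper_width: 0.16
```

```bash
cat > rk.py <<'E'
from h import *
def rackmap(tag):
    cp,p,d=load(tag); P=cloud(cp,d).reshape(-1,3)
    Q=P[(P[:,0]>.38)&(P[:,0]<.72)&(P[:,1]>.18)&(P[:,1]<.40)&(P[:,2]>.03)&(P[:,2]<.07)]
    return P,Q
E
python3 - <<'E'
from rk import *
st(); cp,p,d=snap('wrist','w4')
P,Q=rackmap('w4')
F=Q[(Q[:,2]>.054)&(Q[:,2]<.063)]
print(len(F),np.median(F[:,2]))
r=cv2.minAreaRect((F[:,:2]*1000).astype(np.float32)); print(r)
# best yaw by sharpness of histogram
best=max(((np.histogram(F[:,:2]@np.array([np.cos(a),np.sin(a)]),bins=np.arange(.3,.7,.001))[0].astype(float)**2).sum(),a) for a in np.radians(np.arange(-10,-3,.1)))
a=best[1]; print(np.degrees(a))
e=np.array([np.cos(a),np.sin(a)]); n=np.array([-np.sin(a),np.cos(a)])
h,b=np.histogram(F[:,:2]@e,bins=np.arange(.3,.7,.001)); 
print([(round(bb*1000),int(x)) for bb,x in zip(b,h) if x>20])
v=F[:,:2]@n; print(np.percentile(v,[0.5,2,98,99.5]))
E
```

```text
t3.85 pos [594.  188.7 222.7] yaw-6.64 tilt-0.07 x [-0.001 -0.    -1.   ] F [ 0.2  0.3 -0.8] w13.6
14403 0.057387280547299024
((543.6658325195312, 283.690185546875), (134.82345581054688, 216.97251892089844), 83.29985809326172)
-6.600000000000012
[(399, 32), (400, 128), (401, 156), (402, 156), (403, 168), (404, 160), (405, 162), (406, 218), (407, 273), (408, 52), (427, 36), (428, 134), (429, 162), (430, 170), (431, 178), (432, 163), (433, 163), (434, 204), (435, 279), (436, 39), (444, 31), (445, 148), (446, 164), (447, 170), (448, 170), (449, 164), (450, 178), (451, 189), (452, 257), (453, 34), (472, 39), (473, 144), (474, 181), (475, 175), (476, 179), (477, 173), (478, 179), (479, 192), (480, 228), (481, 22), (489, 46), (490, 161), (491, 173), (492, 182), (493, 174), (494, 178), (495, 172), (496, 196), (497, 197), (517, 65), (518, 170), (519, 174), (520, 184), (521, 176), (522, 177), (523, 178), (524, 189), (525, 163), (534, 67), (535, 171), (536, 185), (537, 177), (538, 180), (539, 175), (540, 177), (541, 186), (542, 140), (562, 81), (563, 174), (564, 132), (565, 130), (566, 128), (567, 130), (568, 127), (569, 257), (570, 33), (579, 49), (580, 164), (581, 152), (582, 156), (583, 149), (584, 155), (585, 175), (586, 159), (587, 105), (607, 132), (608, 197), (609, 171), (610, 178), (611, 185), (612, 174), (613, 183), (614, 168), (615, 70)]
[0.27821839 0.2810065  0.40868602 0.41063101]
```

View pics/w4.png

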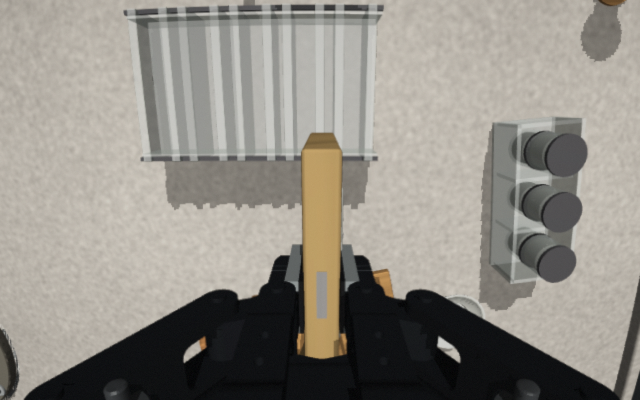

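```bash
cat >> rk.py <<'E'
A=np.radians(-6.6); E_=np.array([np.cos(A),np.sin(A)]); N_=np.array([-np.sin(A),np.cos(A)])
SLOT=lambda k:(E_*(.5075+.045*(k-3))+N_*.3445)   # k=1..5
def held(tag,obs):
    """case top in tool frame, from cloud"""
    cp,p,d=load(tag); P=cloud(cp,d).reshape(-1,3)
    T=(P-obs['eef_pos'])@rot(obs['tool_rot'])
    q=T[(abs(T[:,1])<.0135)&(abs(T[:,2])<.08)&(T[:,0]>-.05)&(T[:,0]<-.024)]
    # top surface
    xm=np.median(q[:,0]); q=q[abs(q[:,0]-xm)<.004]
    print("held top x",round(xm*1000,1),"y rng",np.round(np.percentile(q[:,1],[1,99])*1000,1),"z(min=far +y end)",np.round(np.percentile(q[:,2],[.5,5,50])*1000,1), len(q))
E
python3 - <<'E'
from rk import *
o=bot.get_obs(); held('w4',o)
for k in range(1,6): print(k,SLOT(k))
E
```

```text
held top x -31.2 y rng [-10.2  10.3] z(min=far +y end) [-54.9 -52.  -17.6] 8367
1 [0.45432898 0.29423066]
2 [0.49903075 0.28905849]
3 [0.54373253 0.28388631]
4 [0.5884343  0.27871414]
5 [0.63313608 0.27354197]
```

```bash
python3 - <<'E'
from rk import *
Rm=Rt(-6.6,0)
s=plan(np.r_[SLOT(5),.135],Rm,4)
s=plan(np.r_[SLOT(5),.064],Rm,4,s)
E
```

```text
rows 4
[[0.549,0.183,-0.553,0.0,0.0,0.0],[0.549,0.182,-0.553,0.0,0.0,0.0],[0.549,0.183,-0.552,0.0,0.0,0.0],[0.548,0.182,-0.553,0.0,0.0,0.0]]
err [-0.    0.    0.01]
rows 4
[[0.444,0.0,-0.0,0.0,0.0,0.0],[0.444,0.001,-0.0,0.0,0.0,0.0],[0.444,0.0,-0.0,0.0,0.0,0.0],[0.443,0.001,-0.0,0.0,0.0,0.0]]
err [ 0.   -0.02  0.01]
```

Request:
{"name": "step_arm", "arguments": {"plan": [[0.549,0.183,-0.553,0,0,0],[0.549,0.183,-0.553,0,0,0],[0.549,0.183,-0.553,0,0,0],[0.549,0.183,-0.553,0,0,0],[0,0,0,0,0,0],[0,0,0,0,0,0],[0,0,0,0,0,0]]}}

```text
t: 4.78
eef_pos: [0.6337, 0.2741, 0.1366]
tool_rot: [0.47, 0.528, 0.47, -0.528]
contact_force: [0.1, -0.3, -1.4]
gripper_width: 0.157
```

```bash
python3 - <<'E'
from rk import *
st(); cp,p,d=snap('wrist','w5'); snap('scene','sc5')
Rm=Rt(-6.6,0)
s=plan(np.r_[SLOT(5),.064],Rm,4)
P,Q=rackmap('w5')
F=Q[(Q[:,2]>.054)&(Q[:,2]<.063)]
h,b=np.histogram(F[:,:2]@E_,bins=np.arange(.3,.7,.001)); 
print([(round(bb*1000),int(x)) for bb,x in zip(b,h) if x>20])
E
```

```text
t4.78 pos [633.7 274.1 136.6] yaw-6.60 tilt0.05 x [ 0.001  0.001 -1.   ] F [ 0.1 -0.3 -1.4] w13.3
rows 4
[[0.453,-0.001,0.007,0.0,0.0,0.0],[0.453,-0.002,0.007,0.0,0.0,0.0],[0.453,-0.001,0.008,0.0,0.0,0.0],[0.453,-0.002,0.007,0.0,0.0,0.0]]
err [-0.02  0.   -0.01]
[(399, 47), (400, 148), (401, 218), (402, 210), (403, 210), (404, 210), (405, 222), (406, 307), (407, 483), (408, 146), (427, 57), (428, 180), (429, 207), (430, 226), (431, 218), (432, 216), (433, 231), (434, 344), (435, 464), (436, 109), (444, 64), (445, 184), (446, 208), (447, 261), (448, 230), (449, 215), (450, 255), (451, 305), (452, 485), (453, 83), (472, 52), (473, 216), (474, 240), (475, 233), (476, 241), (477, 242), (478, 230), (479, 304), (480, 474), (481, 72), (489, 70), (490, 219), (491, 230), (492, 256), (493, 252), (494, 248), (495, 266), (496, 274), (497, 466), (498, 55), (517, 55), (518, 210), (519, 259), (520, 248), (521, 248), (522, 241), (523, 239), (524, 269), (525, 399), (526, 39), (534, 94), (535, 236), (536, 262), (537, 255), (538, 252), (539, 255), (540, 268), (541, 282), (542, 292), (562, 83), (563, 207), (564, 211), (565, 207), (566, 215), (567, 202), (568, 209), (569, 218), (570, 205), (579, 62), (580, 187), (581, 198), (582, 185), (583, 195), (584, 118), (585, 47), (586, 58), (587, 37), (607, 25), (608, 33), (609, 57), (610, 45), (611, 71), (612, 118), (613, 176), (614, 192), (615, 111)]
```

View pics/w5.png

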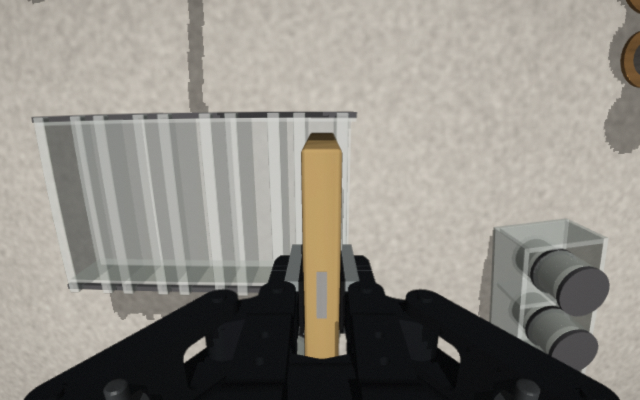

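Request:
{"name": "step_arm", "arguments": {"plan": [[0.45,0,0.007,0,0,0],[0.45,0,0.007,0,0,0],[0.3,0,0.007,0,0,0],[0,0,0,0,0,0]]}}

```text
t: 5.38
eef_pos: [0.6317, 0.2742, 0.0853]
tool_rot: [-0.47, -0.526, -0.471, 0.529]
contact_force: [0.5, -0.0, -1.4]
gripper_width: 0.161
```

Request:
{"name": "step_arm", "arguments": {"plan": [[0.3,0,0,0,0,0],[0.3,0,0,0,0,0],[0,0,0,0,0,0],[0,0,0,0,0,0]]}}

```text
t: 5.88
eef_pos: [0.6327, 0.2747, 0.0633]
tool_rot: [-0.47, -0.527, -0.471, 0.528]
contact_force: [-0.1, -0.1, -1.7]
gripper_width: 0.158
```

```bash
python3 - <<'E'
from rk import *
st(); o=bot.get_obs();cp,p,d=snap('wrist','w6');held('w6',o)
E
```

```text
t5.88 pos [632.7 274.7  63.3] yaw-6.50 tilt-0.05 x [-0.001  0.001 -1.   ] F [-0.1 -0.1 -1.7] w13.4
held top x -31.3 y rng [-10.1  10.5] z(min=far +y end) [-55.2 -52.2 -17.9] 8351
```

Request:
{"name": "step_arm", "arguments": {"plan": [[0.03,0,0,0,0,0],[0,0,0,0,0,0]]}}

```text
t: 6.18
eef_pos: [0.6327, 0.2747, 0.0621]
tool_rot: [-0.471, -0.527, -0.471, 0.528]
contact_force: [0.1, 0.2, -1.6]
gripper_width: 0.157
```

Request:
{"name": "step_arm", "arguments": {"plan": [[0,0,0,0,0,0],[0,0,0,0,0,0],[-0.3,0,0,0,0,0],[-0.9,0,0,0,0,0],[-1,0,0,0,0,0],[-1,0,0,0,0,0]], "fingers": 0.25}}

```text
t: 6.92
eef_pos: [0.633, 0.2747, 0.1925]
tool_rot: [0.471, 0.528, 0.471, -0.527]
contact_force: [0.6, 0.4, -0.6]
gripper_width: 0.371
```

```bash
python3 - <<'E'
from rk import *
st(); cp,p,d=snap('wrist','w7'); snap('side','s7')
P=cloud(cp,d).reshape(-1,3)
from meas import *
for c in comps(P[(P[:,1]>.18)&(P[:,1]<.4)&(P[:,0]<.75)&(P[:,0]>.4)],.075,.11): print(c)
s=plan([.56,-.33,.24],Rt(-1.2,0),16)
E
```

```text
t6.92 pos [633.  274.7 192.5] yaw-6.50 tilt0.01 x [ 0.     0.001 -1.   ] F [ 0.6  0.4 -0.6] w31.5
{'n': 2596, 'c': (632.9, 274.8), 'w': 14.2, 'l': 109.4, 'a': -5.88, 'med': array([633.5, 279.6,  92.5]), 'ztop': np.float64(93.7)}
rows 16
[[-0.073,-0.01,0.954,-0.0009,-0.0001,-0.0001],[-0.073,-0.015,0.954,-0.0009,-0.0001,-0.0001],[-0.072,-0.021,0.954,-0.0009,-0.0001,-0.0001],[-0.072,-0.026,0.953,-0.0009,-0.0001,-0.0001],[-0.071,-0.032,0.953,-0.0009,-0.0001,-0.0001],[-0.07,-0.037,0.953,-0.0009,-0.0001,-0.0001],[-0.07,-0.042,0.953,-0.0009,-0.0001,-0.0001],[-0.069,-0.048,0.953,-0.0009,-0.0001,-0.0001],[-0.068,-0.053,0.953,-0.0009,-0.0001,-0.0001],[-0.068,-0.059,0.952,-0.0009,-0.0001,-0.0001],[-0.067,-0.064,0.952,-0.0009,-0.0001,-0.0001],[-0.067,-0.07,0.952,-0.0009,-0.0001,-0.0001],[-0.066,-0.075,0.951,-0.0009,-0.0001,-0.0001],[-0.065,-0.08,0.951,-0.0009,-0.0001,-0.0001],[-0.065,-0.086,0.951,-0.0009,-0.0001,-0.0001],[-0.064,-0.091,0.95,-0.0009,-0.0001,-0.0001]]
err [-0.    0.01 -0.  ]
```

View pics/w7.png

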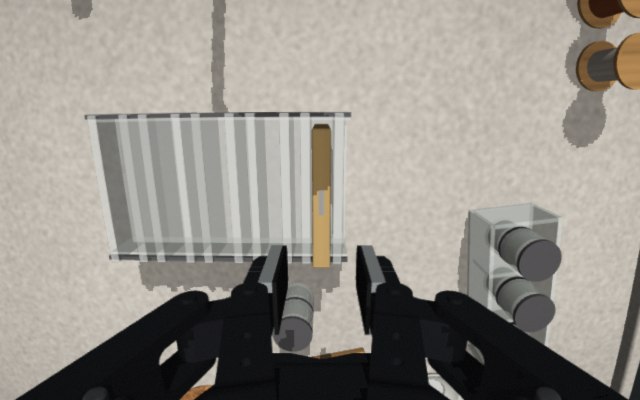

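Request:
{"name": "step_arm", "arguments": {"plan": [[-0.07,-0.02,0.95,-0.001,0,0],[-0.07,-0.02,0.95,-0.001,0,0],[-0.07,-0.02,0.95,-0.001,0,0],[-0.07,-0.03,0.95,-0.001,0,0],[-0.07,-0.03,0.95,-0.001,0,0],[-0.07,-0.04,0.95,-0.001,0,0],[-0.07,-0.04,0.95,-0.001,0,0],[-0.07,-0.05,0.95,-0.001,0,0]]}}

```text
t: 8.02
eef_pos: [0.5948, -0.0285, 0.2127]
tool_rot: [0.484, 0.516, 0.484, -0.515]
contact_force: [0.9, -0.7, 0.2]
gripper_width: 0.378
```

Request:
{"name": "step_arm", "arguments": {"plan": [[-0.07,-0.06,0.95,-0.001,0,0],[-0.07,-0.06,0.95,-0.001,0,0],[-0.07,-0.06,0.95,-0.001,0,0],[-0.07,-0.07,0.95,-0.001,0,0],[-0.06,-0.08,0.95,-0.001,0,0],[-0.06,-0.08,0.95,-0.001,0,0],[0,0,0,0,0,0],[0,0,0,0,0,0]]}}

```text
t: 9.02
eef_pos: [0.568, -0.2534, 0.2282]
tool_rot: [0.493, 0.506, 0.494, -0.506]
contact_force: [0.2, 0.7, 0.3]
gripper_width: 0.379
```

```bash
python3 - <<'E'
from rk import *
st(); cp,p,d=snap('wrist','w8')
from meas import *
for c in comps(pts(['w8']),.080,.105): print(c)
P=cloud(cp,d).reshape(-1,3); t=P[(P[:,2]<.006)&(P[:,2]>-.01)]; print(np.median(t,0))
E
```

```text
t9.03 pos [ 568.  -253.4  228.2] yaw-1.44 tilt-0.04 x [-0.001  0.001 -1.   ] F [0.2 0.7 0.3] w32.2
{'n': 205, 'c': (701.0, -483.7), 'w': 4.0, 'l': 29.0, 'a': 79.14, 'med': array([ 702.1, -484.2,   88.7]), 'ztop': np.float64(96.1)}
{'n': 136, 'c': (887.6, -481.0), 'w': 8.2, 'l': 14.9, 'a': -23.41, 'med': array([ 887.7, -481.3,   86.4]), 'ztop': np.float64(90.8)}
{'n': 661, 'c': (864.8, -440.0), 'w': 32.1, 'l': 73.4, 'a': 75.85, 'med': array([ 854.9, -434. ,   87.3]), 'ztop': np.float64(90.8)}
{'n': 207, 'c': (866.7, -450.3), 'w': 6.6, 'l': 13.3, 'a': -30.23, 'med': array([ 866.2, -449.5,   93.1]), 'ztop': np.float64(104.0)}
{'n': 2100, 'c': (569.0, -312.0), 'w': 17.2, 'l': 111.6, 'a': -0.83, 'med': array([ 569. , -305.6,   93.9]), 'ztop': np.float64(95.8)}
{'n': 2238, 'c': (449.3, -310.4), 'w': 17.8, 'l': 108.5, 'a': -1.15, 'med': array([ 453. , -299.5,   92.9]), 'ztop': np.float64(95.5)}
{'n': 1223, 'c': (629.2, -289.2), 'w': 16.5, 'l': 77.1, 'a': -0.89, 'med': array([ 628.1, -281.6,   94.2]), 'ztop': np.float64(95.9)}
{'n': 1326, 'c': (509.3, -289.4), 'w': 17.8, 'l': 63.6, 'a': -0.9, 'med': array([ 510.6, -283.7,   93.5]), 'ztop': np.float64(95.6)}
[ 5.57597051e-01 -2.20519961e-01 -3.37110413e-04]
```

View pics/w8.png

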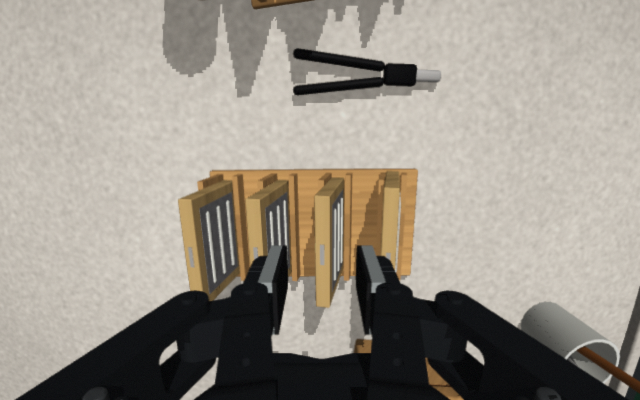

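```bash
python3 - <<'E'
from rk import *
yaw=-1.0; top=np.array([.5690-.0017,-.3115])
Rm=Rt(yaw,12)
s=plan(casegrasp(top,yaw,50),Rm,3)
s=plan(casegrasp(top,yaw,0),Rm,3,s)
print(casegrasp(top,yaw,50),casegrasp(top,yaw,0))
E
```

```text
rows 3
[[0.973,-0.025,0.492,-0.0003,-0.0001,0.0111],[0.97,-0.094,0.491,-0.0003,-0.0001,0.0111],[0.961,-0.162,0.49,-0.0003,-0.0001,0.0111]]
err [-0.01 -0.   -0.01]
rows 3
[[0.417,0.001,-0.0,0.0,0.0001,0.0],[0.416,0.0,-0.0,0.0,0.0001,0.0],[0.417,0.001,-0.001,0.0,0.0001,0.0]]
err [ 0.02  0.02 -0.  ]
[ 0.56376604 -0.31143831  0.11122851] [ 0.57416004 -0.31161974  0.06232113]
```

Request:
{"name": "step_arm", "arguments": {"plan": [[0.973,-0.025,0.492,0,0,0.0111],[0.97,-0.094,0.491,0,0,0.0111],[0.961,-0.162,0.49,0,0,0.0111],[0,0,0,0,0,0],[0,0,0,0,0,0],[0,0,0,0,0,0]]}}

```text
t: 9.82
eef_pos: [0.5658, -0.3117, 0.1135]
tool_rot: [0.545, 0.555, 0.438, -0.451]
contact_force: [-0.1, -0.7, 0.9]
gripper_width: 0.375
```

```bash
python3 - <<'E'
from rk import *
st(); cp,p,d=snap('wrist','w9')
from meas import *
for c in comps(pts(['w9']),.080,.105): print(c)
yaw=-1.0; top=np.array([.5690-.0017,-.3115])
s=plan(casegrasp(top,yaw,0),Rt(yaw,12),3)
E
```

```text
t9.82 pos [ 565.8 -311.7  113.5] yaw-1.30 tilt12.12 x [ 0.21  -0.005 -0.978] F [-0.1 -0.7  0.9] w31.9
{'n': 1358, 'c': (851.4, -464.5), 'w': 58.8, 'l': 76.2, 'a': 25.25, 'med': array([ 835.8, -454.5,   85.8]), 'ztop': np.float64(90.2)}
{'n': 257, 'c': (852.7, -477.3), 'w': 8.0, 'l': 12.5, 'a': -46.38, 'med': array([ 852.1, -476.8,   93. ]), 'ztop': np.float64(103.8)}
{'n': 115, 'c': (865.4, -451.6), 'w': 6.1, 'l': 10.4, 'a': -29.65, 'med': array([ 864.6, -451.4,   84.8]), 'ztop': np.float64(89.2)}
{'n': 5283, 'c': (567.2, -311.5), 'w': 14.9, 'l': 109.5, 'a': -1.59, 'med': array([ 567.1, -303.5,   94.1]), 'ztop': np.float64(95.7)}
{'n': 9722, 'c': (449.0, -310.0), 'w': 19.5, 'l': 107.0, 'a': -1.31, 'med': array([ 453. , -300.7,   93.1]), 'ztop': np.float64(95.5)}
{'n': 5217, 'c': (626.9, -302.9), 'w': 14.9, 'l': 104.0, 'a': -1.03, 'med': array([ 625.3, -295. ,   93.8]), 'ztop': np.float64(95.7)}
{'n': 5991, 'c': (509.2, -301.0), 'w': 17.8, 'l': 86.3, 'a': -1.01, 'med': array([ 510.5, -292.3,   93.7]), 'ztop': np.float64(95.7)}
rows 3
[[0.43,-0.019,-0.004,-0.0003,0.0001,-0.0001],[0.431,-0.018,-0.003,-0.0003,0.0001,-0.0001],[0.43,-0.018,-0.003,-0.0003,0.0001,-0.0001]]
err [-0.01 -0.01  0.  ]
```

Request:
{"name": "step_arm", "arguments": {"plan": [[0.43,-0.018,0,0,0,0],[0.43,-0.018,0,0,0,0],[0.43,-0.018,0,0,0,0],[0,0,0,0,0,0],[0,0,0,0,0,0]]}}

```text
t: 10.5
eef_pos: [0.5718, -0.3133, 0.0602]
tool_rot: [0.543, 0.555, 0.438, -0.452]
contact_force: [0.3, 0.4, -0.1]
gripper_width: 0.372
```

Request:
{"name": "step_arm", "arguments": {"plan": [[0,0,0,0,0,0],[0,0,0,0,0,0],[0,0,0,0,0,0],[0,0,0,0,0,0]], "fingers": 1}}

```text
t: 11.0
eef_pos: [0.5735, -0.3135, 0.0616]
tool_rot: [0.545, 0.555, 0.437, -0.451]
contact_force: [4.9, -0.1, 3.5]
gripper_width: 0.16
```

Request:
{"name": "step_arm", "arguments": {"plan": [[-0.5,0,0,0,0,0],[-1,0,0,0,0,0],[-1,0,0,0,0,0],[0,0,0,0,0,0]]}}

```text
t: 11.5
eef_pos: [0.5503, -0.3137, 0.1604]
tool_rot: [0.544, 0.556, 0.437, -0.452]
contact_force: [0.1, 0.0, -2.1]
gripper_width: 0.156
```

```bash
python3 - <<'E'
from rk import *
st(); o=bot.get_obs(); cp,p,d=snap('wrist','w10'); held('w10',o)
Rm=Rt(-6.6,0)
s=plan(np.r_[.585,-.2,.21],Rm,3)
s=plan(np.r_[.5884,.24,.2],Rm,12,s)
s=plan(np.r_[SLOT(4),.135],Rm,2,s)
E
```

```text
t11.50 pos [ 550.3 -313.7  160.4] yaw-1.55 tilt12.03 x [ 0.208 -0.006 -0.978] F [ 0.1  0.  -2.1] w13.3
held top x -33.3 y rng [-10.3  10.2] z(min=far +y end) [-56.6 -53.6 -17.3] 9082
rows 3
[[-0.364,0.351,-0.949,0.0047,-0.0005,-0.011],[-0.39,0.297,-0.957,0.0047,-0.0005,-0.011],[-0.411,0.241,-0.963,0.0047,-0.0005,-0.011]]
err [ 0.01 -0.   -0.01]
rows 12
[[0.021,-0.099,-0.911,0.0,0.0,0.0],[0.022,-0.099,-0.911,0.0,0.0,0.0],[0.021,-0.099,-0.911,0.0,0.0,0.0],[0.022,-0.099,-0.911,0.0,0.0,0.0],[0.021,-0.099,-0.912,0.0,0.0,0.0],[0.022,-0.098,-0.911,0.0,0.0,0.0],[0.021,-0.099,-0.912,0.0,0.0,0.0],[0.022,-0.098,-0.911,0.0,0.0,0.0],[0.021,-0.099,-0.912,0.0,0.0,0.0],[0.022,-0.098,-0.911,0.0,0.0,0.0],[0.021,-0.099,-0.912,0.0,0.0,0.0],[0.022,-0.098,-0.911,0.0,0.0,0.0]]
err [ 0.02 -0.01 -0.01]
rows 2
[[0.813,-0.056,-0.48,0.0,-0.0001,0.0],[0.812,-0.055,-0.481,0.0,-0.0001,0.0]]
err [ 0.   -0.    0.01]
```

View pics/w10.png

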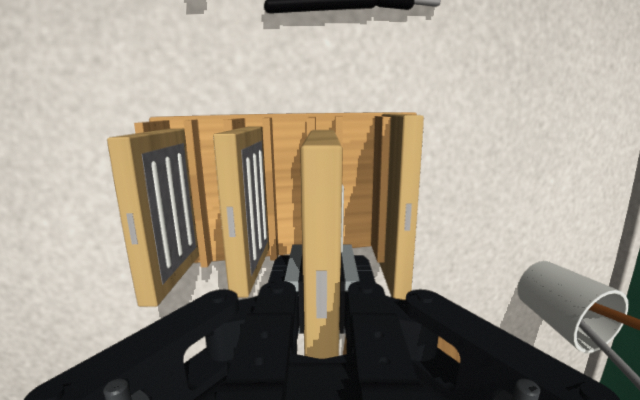

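Request:
{"name": "step_arm", "arguments": {"plan": [[-0.37,0.35,-0.95,0.0047,-0.0005,-0.011],[-0.39,0.3,-0.96,0.0047,-0.0005,-0.011],[-0.41,0.24,-0.96,0.0047,-0.0005,-0.011],[0.02,-0.1,-0.91,0,0,0],[0.02,-0.1,-0.91,0,0,0],[0.02,-0.1,-0.91,0,0,0],[0.02,-0.1,-0.91,0,0,0],[0.02,-0.1,-0.91,0,0,0]]}}

```text
t: 12.55
eef_pos: [0.5851, -0.0156, 0.2035]
tool_rot: [-0.47, -0.527, -0.472, 0.529]
contact_force: [0.3, -0.7, -0.6]
gripper_width: 0.162
```

Request:
{"name": "step_arm", "arguments": {"plan": [[0.02,-0.1,-0.91,0,0,0],[0.02,-0.1,-0.91,0,0,0],[0.02,-0.1,-0.91,0,0,0],[0.02,-0.1,-0.91,0,0,0],[0.02,-0.1,-0.91,0,0,0],[0.02,-0.1,-0.91,0,0,0],[0,0,0,0,0,0]]}}

```text
t: 13.42
eef_pos: [0.5856, 0.2069, 0.1986]
tool_rot: [-0.471, -0.525, -0.473, 0.527]
contact_force: [-0.9, -0.1, -1.3]
gripper_width: 0.158
```

```bash
python3 - <<'E'
from rk import *
st(); o=bot.get_obs()
Rm=Rt(-6.6,0)
s=plan(np.r_[SLOT(4)-N_*.0016,.125],Rm,4)
E
```

```text
t13.43 pos [585.6 206.9 198.6] yaw-6.22 tilt-0.25 x [-0.004  0.    -1.   ] F [-0.9 -0.1 -1.3] w13.4
rows 4
[[0.46,-0.029,-0.438,0.0003,0.0,0.0002],[0.46,-0.031,-0.438,0.0003,0.0,0.0002],[0.46,-0.032,-0.438,0.0003,0.0,0.0002],[0.459,-0.033,-0.439,0.0003,0.0,0.0002]]
err [-0.    0.01  0.01]
```

Request:
{"name": "step_arm", "arguments": {"plan": [[0.46,-0.031,-0.438,0.0003,0,0],[0.46,-0.031,-0.438,0.0003,0,0],[0.46,-0.031,-0.438,0,0,0],[0.46,-0.031,-0.438,0,0,0],[0,0,0,0,0,0],[0,0,0,0,0,0],[0,0,0,0,0,0]]}}

```text
t: 14.3
eef_pos: [0.5924, 0.2724, 0.1287]
tool_rot: [0.47, 0.53, 0.469, -0.528]
contact_force: [0.3, -0.4, -0.9]
gripper_width: 0.162
```

```bash
python3 - <<'E'
from rk import *
st(); o=bot.get_obs(); cp,p,d=snap('wrist','w11'); held('w11',o)
Rm=Rt(-6.6,0)
s=plan(np.r_[SLOT(4)-N_*.0016,.0615],Rm,4)
E
```

```text
t14.30 pos [592.4 272.4 128.7] yaw-6.85 tilt0.14 x [ 0.003  0.001 -1.   ] F [ 0.3 -0.4 -0.9] w13.8
held top x -33.2 y rng [-10.1  10.4] z(min=far +y end) [-56.5 -53.5 -17.3] 9087
rows 4
[[0.42,-0.03,-0.025,-0.0002,0.0,-0.0001],[0.421,-0.029,-0.025,-0.0002,0.0,-0.0001],[0.421,-0.029,-0.025,-0.0002,0.0,-0.0001],[0.42,-0.028,-0.024,-0.0002,0.0,-0.0001]]
err [ 0.01 -0.02  0.  ]
```

View pics/w11.png

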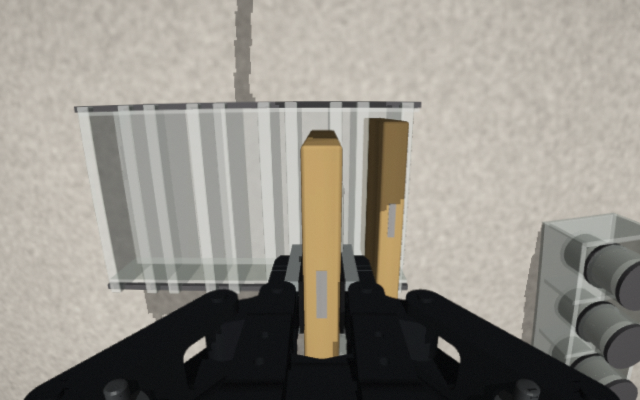

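Request:
{"name": "step_arm", "arguments": {"plan": [[0.1,-0.06,-0.05,-0.0003,0,0],[0.1,-0.05,-0.05,-0.0003,0,0],[0,0,0,0,0,0],[0,0,0,0,0,0]]}}

```text
t: 14.85
eef_pos: [0.5876, 0.2778, 0.1198]
tool_rot: [0.471, 0.528, 0.47, -0.527]
contact_force: [-0.0, 0.5, -1.0]
gripper_width: 0.157
```

```bash
python3 - <<'E'
from rk import *
st(); 
s=plan(np.r_[SLOT(4)-N_*.0016,.0615],Rt(-6.6,0),4)
E
```

```text
t14.85 pos [587.6 277.8 119.8] yaw-6.55 tilt0.06 x [ 0.001  0.    -1.   ] F [-0.   0.5 -1. ] w13.4
rows 4
[[0.364,0.004,0.004,0.0,0.0,0.0],[0.364,0.004,0.004,0.0,0.0,0.0],[0.364,0.004,0.004,0.0,0.0,0.0],[0.365,0.004,0.005,0.0,0.0,0.0]]
err [-0.01 -0.01 -0.01]
```

Request:
{"name": "step_arm", "arguments": {"plan": [[0.364,0.004,0,0,0,0],[0.364,0.004,0,0,0,0],[0.3,0,0,0,0,0],[0,0,0,0,0,0]]}}

```text
t: 15.35
eef_pos: [0.587, 0.2772, 0.0769]
tool_rot: [-0.471, -0.527, -0.471, 0.528]
contact_force: [-0.3, -0.5, 0.5]
gripper_width: 0.159
```

Request:
{"name": "step_arm", "arguments": {"plan": [[0.2,0,0,0,0,0],[0.2,0,0,0,0,0],[0,0,0,0,0,0],[0,0,0,0,0,0]]}}

```text
t: 15.85
eef_pos: [0.5881, 0.2779, 0.0628]
tool_rot: [0.471, 0.528, 0.47, -0.527]
contact_force: [-1.0, 0.4, -0.8]
gripper_width: 0.16
```

Request:
{"name": "step_arm", "arguments": {"plan": [[0.05,0,0,0,0,0],[0,0,0,0,0,0]]}}

```text
t: 16.1
eef_pos: [0.588, 0.2778, 0.0607]
tool_rot: [0.471, 0.528, 0.47, -0.527]
contact_force: [0.4, -0.4, -1.4]
gripper_width: 0.159
```

Request:
{"name": "step_arm", "arguments": {"plan": [[0,0,0,0,0,0],[0,0,0,0,0,0],[-0.3,0,0,0,0,0],[-0.9,0,0,0,0,0],[-1,0,0,0,0,0],[-1,0,0,0,0,0]], "fingers": 0.25}}

```text
t: 16.85
eef_pos: [0.5879, 0.2778, 0.1909]
tool_rot: [0.471, 0.528, 0.47, -0.527]
contact_force: [0.5, -0.2, -0.2]
gripper_width: 0.379
```

```bash
python3 - <<'E'
from rk import *
st(); cp,p,d=snap('wrist','w12')
P=cloud(cp,d).reshape(-1,3)
from meas import *
for c in comps(P[(P[:,1]>.18)&(P[:,1]<.4)&(P[:,0]<.75)&(P[:,0]>.4)],.075,.11): print(c)
yaw=-1.1; top=np.array([.5092-.0017,-.3118])
s=plan(np.r_[.505,-.26,.19],Rt(yaw,0),14)
s=plan(casegrasp(top,yaw,60),Rt(yaw,12),2,s)
E
```

```text
t16.85 pos [587.9 277.8 190.9] yaw-6.56 tilt0.10 x [ 0.002  0.001 -1.   ] F [ 0.5 -0.2 -0.2] w32.2
{'n': 2645, 'c': (586.4, 279.8), 'w': 14.3, 'l': 109.1, 'a': -7.05, 'med': array([586.7, 285.4,  92.5]), 'ztop': np.float64(93.6)}
{'n': 2732, 'c': (633.5, 279.2), 'w': 14.5, 'l': 101.0, 'a': -6.4, 'med': array([632.7, 284.4,  92.4]), 'ztop': np.float64(93.6)}
rows 14
[[0.006,-0.042,0.974,-0.0011,-0.0001,-0.0001],[0.007,-0.049,0.974,-0.0011,-0.0001,-0.0001],[0.007,-0.055,0.973,-0.0011,-0.0001,-0.0001],[0.008,-0.062,0.973,-0.0011,-0.0001,-0.0001],[0.009,-0.069,0.973,-0.0011,-0.0001,-0.0001],[0.009,-0.075,0.972,-0.0011,-0.0001,-0.0001],[0.01,-0.082,0.971,-0.0011,-0.0001,-0.0001],[0.011,-0.089,0.971,-0.0011,-0.0001,-0.0001],[0.011,-0.096,0.97,-0.0011,-0.0001,-0.0001],[0.012,-0.102,0.97,-0.0011,-0.0001,-0.0001],[0.013,-0.109,0.969,-0.0011,-0.0001,-0.0001],[0.014,-0.116,0.968,-0.0011,-0.0001,-0.0001],[0.014,-0.122,0.967,-0.0011,-0.0001,-0.0001],[0.015,-0.129,0.966,-0.0011,-0.0001,-0.0001]]
err [0.01 0.01 0.  ]
rows 2
[[0.864,-0.028,0.644,0.0001,0.0002,0.0167],[0.856,-0.117,0.646,0.0001,0.0002,0.0167]]
err [-0.   -0.    0.01]
```

Request:
{"name": "step_arm", "arguments": {"plan": [[0,-0.045,0.97,-0.0011,0,0],[0,-0.05,0.97,-0.0011,0,0],[0,-0.055,0.97,-0.0011,0,0],[0,-0.06,0.97,-0.0011,0,0],[0,-0.07,0.97,-0.0011,0,0],[0,-0.075,0.97,-0.0011,0,0],[0,-0.08,0.97,-0.0011,0,0],[0.01,-0.09,0.97,-0.0011,0,0]]}}

```text
t: 17.9
eef_pos: [0.539, -0.0308, 0.189]
tool_rot: [0.486, 0.515, 0.485, -0.514]
contact_force: [-0.2, -0.0, 0.6]
gripper_width: 0.378
```

Request:
{"name": "step_arm", "arguments": {"plan": [[0.01,-0.096,0.97,-0.0011,0,0],[0.01,-0.1,0.97,-0.0011,0,0],[0.01,-0.11,0.97,-0.0011,0,0],[0.01,-0.116,0.97,-0.0011,0,0],[0.01,-0.12,0.97,-0.0011,0,0],[0.01,-0.13,0.97,-0.0011,0,0],[0,0,0,0,0,0],[0,0,0,0,0,0]]}}

```text
t: 18.9
eef_pos: [0.5027, -0.2604, 0.1859]
tool_rot: [0.496, 0.505, 0.495, -0.504]
contact_force: [-0.2, 0.3, -0.6]
gripper_width: 0.373
```

```bash
python3 - <<'E'
from rk import *
st()
yaw=-1.1; top=np.array([.5092-.0017,-.3118])
s=plan(casegrasp(top,yaw,60),Rt(yaw,12),3)
E
```

```text
t18.90 pos [ 502.7 -260.4  185.9] yaw-1.00 tilt0.10 x [ 0.002  0.001 -1.   ] F [-0.2  0.3 -0.6] w31.7
rows 3
[[0.541,-0.0,0.428,0.0001,-0.0001,0.011],[0.54,-0.037,0.428,0.0001,-0.0001,0.011],[0.536,-0.075,0.427,0.0001,-0.0001,0.011]]
err [-0.01  0.02 -0.02]
```

Request:
{"name": "step_arm", "arguments": {"plan": [[0.54,0,0.428,0,0,0.011],[0.54,-0.037,0.428,0,0,0.011],[0.54,-0.075,0.428,0,0,0.011],[0,0,0,0,0,0],[0,0,0,0,0,0],[0,0,0,0,0,0]]}}

```text
t: 19.65
eef_pos: [0.5034, -0.3111, 0.1217]
tool_rot: [0.546, 0.553, 0.441, -0.449]
contact_force: [0.8, 2.1, 1.0]
gripper_width: 0.374
```

```bash
python3 - <<'E'
from rk import *
st(); cp,p,d=snap('wrist','w13')
from meas import *
for c in comps(pts(['w13']),.080,.105): 
    if c['c'][0]<660: print(c)
yaw=-1.1; top=np.array([.5092-.0017,-.3118])
print(casegrasp(top,yaw,0))
s=plan(casegrasp(top,yaw,0),Rt(yaw,12),4)
E
```

```text
t19.65 pos [ 503.4 -311.1  121.7] yaw-0.86 tilt12.03 x [ 0.208 -0.003 -0.978] F [0.8 2.1 1. ] w31.8
{'n': 5594, 'c': (626.3, -315.2), 'w': 15.5, 'l': 128.6, 'a': -1.29, 'med': array([ 623.5, -305.6,   93.5]), 'ztop': np.float64(95.6)}
{'n': 4854, 'c': (507.5, -312.7), 'w': 16.8, 'l': 110.3, 'a': -1.24, 'med': array([ 506.2, -304.9,   93.9]), 'ztop': np.float64(95.5)}
{'n': 5734, 'c': (449.1, -301.8), 'w': 17.9, 'l': 90.5, 'a': -0.98, 'med': array([ 450. , -294.1,   93.8]), 'ztop': np.float64(95.7)}
[ 0.51435982 -0.31193172  0.06232113]
rows 4
[[0.377,-0.009,0.003,0.0002,0.0,0.0],[0.377,-0.009,0.003,0.0002,0.0,0.0],[0.376,-0.009,0.003,0.0002,0.0,0.0],[0.377,-0.008,0.002,0.0002,0.0,0.0]]
err [ 0.01  0.   -0.01]
```

Request:
{"name": "step_arm", "arguments": {"plan": [[0.377,-0.009,0.01,0.0002,0,0],[0.377,-0.009,0.01,0.0002,0,0],[0.377,-0.009,0.01,0.0002,0,0],[0.377,-0.009,0.01,0.0002,0,0],[0,0,0,0,0,0],[0,0,0,0,0,0]]}}

```text
t: 20.45
eef_pos: [0.5126, -0.3143, 0.0612]
tool_rot: [0.544, 0.555, 0.439, -0.451]
contact_force: [-0.1, 0.6, -0.4]
gripper_width: 0.377
```

Request:
{"name": "step_arm", "arguments": {"plan": [[0,0,0,0,0,0],[0,0,0,0,0,0],[0,0,0,0,0,0],[0,0,0,0,0,0]], "fingers": 1}}

```text
t: 20.95
eef_pos: [0.5136, -0.3144, 0.062]
tool_rot: [0.545, 0.555, 0.439, -0.451]
contact_force: [1.0, 0.5, 4.7]
gripper_width: 0.158
```

Request:
{"name": "step_arm", "arguments": {"plan": [[-0.5,0,0,0,0,0],[-1,0,0,0,0,0],[-1,0,0,0,0,0],[0,0,0,0,0,0]]}}

```text
t: 21.45
eef_pos: [0.4919, -0.3149, 0.1615]
tool_rot: [0.545, 0.555, 0.438, -0.451]
contact_force: [0.0, 0.4, -1.7]
gripper_width: 0.16
```

```bash
python3 - <<'E'
from rk import *
st(); o=bot.get_obs(); cp,p,d=snap('wrist','w14'); held('w14',o)
Rm=Rt(-6.6,0)
s=plan(np.r_[.505,-.2,.21],Rm,3)
s=plan(np.r_[.54,.22,.2],Rm,11,s)
E
```

```text
t21.45 pos [ 491.9 -314.9  161.5] yaw-1.36 tilt12.11 x [ 0.21  -0.005 -0.978] F [ 0.   0.4 -1.7] w13.6
held top x -32.9 y rng [-10.3  10.3] z(min=far +y end) [-56.4 -53.5 -17.6] 8915
rows 3
[[-0.39,0.176,-0.953,0.0049,-0.0006,-0.0111],[-0.404,0.119,-0.956,0.0049,-0.0006,-0.0111],[-0.415,0.062,-0.957,0.0049,-0.0006,-0.0111]]
err [ 0.01 -0.02  0.01]
rows 11
[[0.022,-0.032,-0.957,0.0,0.0,0.0],[0.022,-0.032,-0.957,0.0,0.0,0.0],[0.022,-0.032,-0.957,0.0,0.0,0.0],[0.022,-0.031,-0.958,0.0,0.0,0.0],[0.022,-0.032,-0.957,0.0,0.0,0.0],[0.022,-0.031,-0.958,0.0,0.0,0.0],[0.023,-0.032,-0.957,0.0,0.0,0.0],[0.022,-0.031,-0.958,0.0,0.0,0.0],[0.023,-0.032,-0.957,0.0,0.0,0.0],[0.022,-0.031,-0.958,0.0,0.0,0.0],[0.023,-0.032,-0.957,0.0,0.0,0.0]]
err [-0.01 -0.01 -0.01]
```

Request:
{"name": "step_arm", "arguments": {"plan": [[-0.4,0.176,-0.95,0.0049,-0.0006,-0.0111],[-0.41,0.12,-0.95,0.0049,-0.0006,-0.0111],[-0.42,0.06,-0.95,0.0049,-0.0006,-0.0111],[0.02,-0.032,-0.95,0,0,0],[0.02,-0.032,-0.95,0,0,0],[0.02,-0.032,-0.95,0,0,0],[0.02,-0.032,-0.95,0,0,0],[0.02,-0.032,-0.95,0,0,0]]}}

```text
t: 22.5
eef_pos: [0.5195, -0.0097, 0.2042]
tool_rot: [-0.469, -0.527, -0.471, 0.529]
contact_force: [0.5, -0.5, -0.4]
gripper_width: 0.157
```

Request:
{"name": "step_arm", "arguments": {"plan": [[0.02,-0.032,-0.95,0,0,0],[0.02,-0.032,-0.95,0,0,0],[0.02,-0.032,-0.95,0,0,0],[0.02,-0.032,-0.95,0,0,0],[0.02,-0.032,-0.95,0,0,0],[0,0,0,0,0,0],[0,0,0,0,0,0]]}}

```text
t: 23.38
eef_pos: [0.5354, 0.1776, 0.2005]
tool_rot: [-0.47, -0.527, -0.471, 0.53]
contact_force: [0.0, -2.3, -0.6]
gripper_width: 0.157
```

```bash
python3 - <<'E'
from rk import *
st()
s=plan(np.r_[SLOT(3)-N_*.0014,.125],Rt(-6.6,0),4)
E
```

```text
t23.38 pos [535.4 177.6 200.5] yaw-6.62 tilt-0.22 x [-0.004 -0.002 -1.   ] F [ 0.  -2.3 -0.6] w13.3
rows 4
[[0.47,-0.023,-0.658,0.0,0.0001,0.0002],[0.471,-0.024,-0.658,0.0,0.0001,0.0002],[0.471,-0.024,-0.658,0.0,0.0001,0.0002],[0.471,-0.025,-0.658,0.0,0.0001,0.0002]]
err [0.   0.01 0.01]
```

Request:
{"name": "step_arm", "arguments": {"plan": [[0.3,-0.024,-0.658,0,0,0],[0.47,-0.024,-0.658,0,0,0],[0.47,-0.024,-0.658,0,0,0],[0.47,-0.024,-0.658,0,0,0],[0,0,0,0,0,0],[0,0,0,0,0,0],[0,0,0,0,0,0]]}}

```text
t: 24.25
eef_pos: [0.5454, 0.2818, 0.1343]
tool_rot: [-0.47, -0.528, -0.47, 0.529]
contact_force: [0.1, -0.3, -0.6]
gripper_width: 0.154
```

```bash
python3 - <<'E'
from rk import *
st()
print(SLOT(3)-N_*.0014)
s=plan(np.r_[SLOT(3)-N_*.0014,.0615],Rt(-6.6,0),4)
E
```

```text
t24.25 pos [545.4 281.8 134.3] yaw-6.75 tilt-0.01 x [-0. -0. -1.] F [ 0.1 -0.3 -0.6] w13.1
[0.54357161 0.28249559]
rows 4
[[0.455,-0.012,-0.003,-0.0001,0.0,0.0],[0.455,-0.011,-0.003,-0.0001,0.0,0.0],[0.455,-0.012,-0.004,-0.0001,0.0,0.0],[0.455,-0.011,-0.003,-0.0001,0.0,0.0]]
err [ 0.   -0.01 -0.01]
```

Request:
{"name": "step_arm", "arguments": {"plan": [[0.2,-0.03,0,0,0,0],[0.3,-0.015,0,0,0,0],[0,0,0,0,0,0],[0.3,0,0,0,0,0],[0.3,0,0,0,0,0],[0.3,0,0,0,0,0],[0,0,0,0,0,0]]}}

```text
t: 25.12
eef_pos: [0.5419, 0.2832, 0.0762]
tool_rot: [-0.47, -0.527, -0.471, 0.529]
contact_force: [-0.2, -0.6, -1.2]
gripper_width: 0.157
```

```bash
python3 - <<'E'
from rk import *
st()
s=plan(np.r_[SLOT(3)-N_*.0014,.0612],Rt(-6.6,0),2)
E
```

```text
t25.12 pos [541.9 283.2  76.2] yaw-6.61 tilt-0.17 x [-0.003 -0.001 -1.   ] F [-0.2 -0.6 -1.2] w13.4
rows 2
[[0.188,0.022,0.006,0.0,0.0001,0.0002],[0.188,0.022,0.007,0.0,0.0001,0.0002]]
err [-0.02 -0.   -0.  ]
```

Request:
{"name": "step_arm", "arguments": {"plan": [[0.188,0.02,0,0,0,0],[0.188,0.02,0,0,0,0],[0,0,0,0,0,0],[0,0,0,0,0,0]]}}

```text
t: 25.62
eef_pos: [0.5444, 0.2836, 0.0628]
tool_rot: [-0.47, -0.528, -0.471, 0.528]
contact_force: [-0.1, 0.2, -0.4]
gripper_width: 0.161
```

Request:
{"name": "step_arm", "arguments": {"plan": [[0,0,0,0,0,0],[0,0,0,0,0,0],[-0.3,0,0,0,0,0],[-0.9,0,0,0,0,0],[-1,0,0,0,0,0],[-1,0,0,0,0,0]], "fingers": 0.25}}

```text
t: 26.38
eef_pos: [0.5445, 0.2836, 0.193]
tool_rot: [0.47, 0.528, 0.47, -0.528]
contact_force: [1.3, -0.1, 0.0]
gripper_width: 0.374
```

```bash
python3 - <<'E'
from rk import *
st(); cp,p,d=snap('wrist','w15')
P=cloud(cp,d).reshape(-1,3)
from meas import *
for c in comps(P[(P[:,1]>.18)&(P[:,1]<.4)&(P[:,0]<.75)&(P[:,0]>.4)],.075,.11): print(c)
yaw=-1.1; top=np.array([.4492-.0017,-.3105])
s=plan(np.r_[.445,-.26,.19],Rt(yaw,0),14)
E
```

```text
t26.38 pos [544.5 283.6 193. ] yaw-6.62 tilt-0.02 x [-0.  0. -1.] F [ 1.3 -0.1  0. ] w31.8
{'n': 3426, 'c': (632.8, 275.0), 'w': 15.3, 'l': 110.0, 'a': -6.39, 'med': array([631. , 279.3,  92.3]), 'ztop': np.float64(93.7)}
{'n': 2583, 'c': (541.5, 285.1), 'w': 13.9, 'l': 109.3, 'a': -6.41, 'med': array([542.2, 290.3,  92.6]), 'ztop': np.float64(93.7)}
{'n': 2621, 'c': (587.4, 284.2), 'w': 14.6, 'l': 100.2, 'a': -6.63, 'med': array([586.8, 290.4,  92.5]), 'ztop': np.float64(93.7)}
rows 14
[[0.01,-0.069,0.988,-0.0011,-0.0001,-0.0001],[0.01,-0.076,0.988,-0.0011,-0.0001,-0.0001],[0.011,-0.083,0.987,-0.0011,-0.0001,-0.0001],[0.012,-0.089,0.986,-0.0011,-0.0001,-0.0001],[0.012,-0.096,0.986,-0.0011,-0.0001,-0.0001],[0.013,-0.103,0.985,-0.0011,-0.0001,-0.0001],[0.014,-0.11,0.984,-0.0011,-0.0001,-0.0001],[0.014,-0.117,0.984,-0.0011,-0.0001,-0.0001],[0.015,-0.123,0.983,-0.0011,-0.0001,-0.0001],[0.016,-0.13,0.982,-0.0011,-0.0001,-0.0001],[0.017,-0.137,0.981,-0.0011,-0.0001,-0.0001],[0.017,-0.144,0.98,-0.0011,-0.0001,-0.0001],[0.018,-0.15,0.979,-0.0011,-0.0001,-0.0001],[0.019,-0.158,0.977,-0.0011,-0.0001,-0.0001]]
err [-0.01  0.01 -0.01]
```

View pics/w15.png

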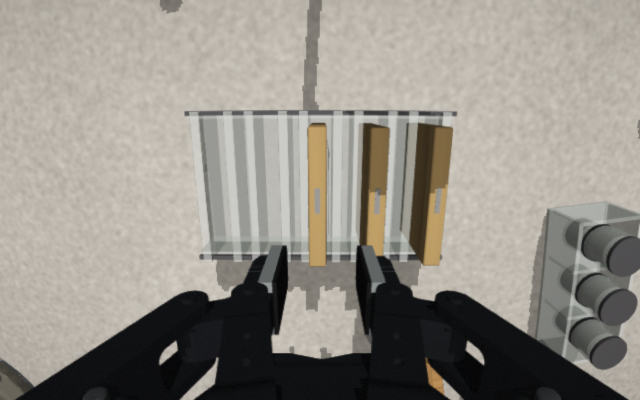

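Three cases stand in the right slots (columns 318, 375, 435). On to row 1 of the four-row stand.

Request:
{"name": "step_arm", "arguments": {"plan": [[0,-0.07,0.98,-0.0011,0,0],[0,-0.08,0.98,-0.0011,0,0],[0,-0.08,0.98,-0.0011,0,0],[0,-0.09,0.98,-0.0011,0,0],[0,-0.1,0.98,-0.0011,0,0],[0,-0.1,0.98,-0.0011,0,0],[0,-0.11,0.98,-0.0011,0,0],[0,-0.12,0.98,-0.0011,0,0]]}}

```text
t: 27.42
eef_pos: [0.486, -0.0273, 0.1917]
tool_rot: [0.485, 0.515, 0.485, -0.515]
contact_force: [0.2, -0.2, -0.6]
gripper_width: 0.375
```

Request:
{"name": "step_arm", "arguments": {"plan": [[0,-0.12,0.98,-0.0011,0,0],[0,-0.13,0.98,-0.0011,0,0],[0,-0.14,0.98,-0.0011,0,0],[0,-0.14,0.98,-0.0011,0,0],[0,-0.15,0.98,-0.0011,0,0],[0,-0.15,0.98,-0.0011,0,0],[0,0,0,0,0,0],[0,0,0,0,0,0]]}}

```text
t: 28.42
eef_pos: [0.443, -0.259, 0.1912]
tool_rot: [-0.495, -0.505, -0.496, 0.505]
contact_force: [0.8, 0.1, 0.5]
gripper_width: 0.374
```

```bash
python3 - <<'E'
from rk import *
st()
yaw=-1.1; top=np.array([.4492-.0017,-.3105])
s=plan(casegrasp(top,yaw,60),Rt(yaw,12),3)
E
```

```text
t28.43 pos [ 443.  -259.   191.2] yaw-1.06 tilt-0.02 x [-0.  0. -1.] F [0.8 0.1 0.5] w31.8
rows 3
[[0.585,-0.001,0.428,0.0,0.0,0.0111],[0.583,-0.042,0.428,0.0,0.0,0.0111],[0.579,-0.082,0.428,0.0,0.0,0.0111]]
err [0.02 0.02 0.01]
```

Request:
{"name": "step_arm", "arguments": {"plan": [[0.58,0,0.428,0,0,0.0111],[0.58,-0.042,0.428,0,0,0.0111],[0.58,-0.082,0.428,0,0,0.0111],[0,0,0,0,0,0],[0,0,0,0,0,0],[0,0,0,0,0,0]]}}

```text
t: 29.18
eef_pos: [0.4434, -0.31, 0.1221]
tool_rot: [0.546, 0.553, 0.44, -0.449]
contact_force: [0.5, -1.1, 0.7]
gripper_width: 0.374
```

```bash
python3 - <<'E'
from rk import *
st(); cp,p,d=snap('wrist','w16')
from meas import *
for c in comps(pts(['w16']),.080,.105): 
    if c['c'][0]<660: print(c)
yaw=-1.1; top=np.array([.4492-.0017,-.3105])
print(casegrasp(top,yaw,0))
s=plan(casegrasp(top,yaw,0),Rt(yaw,12),4)
E
```

```text
t29.18 pos [ 443.4 -310.   122.1] yaw-0.91 tilt12.01 x [ 0.208 -0.004 -0.978] F [ 0.5 -1.1  0.7] w31.8
{'n': 5759, 'c': (626.4, -321.1), 'w': 16.0, 'l': 140.2, 'a': -1.25, 'med': array([ 622.7, -312.6,   93.1]), 'ztop': np.float64(95.6)}
{'n': 4774, 'c': (448.4, -311.2), 'w': 16.5, 'l': 109.7, 'a': -0.85, 'med': array([ 447.1, -303.7,   94.2]), 'ztop': np.float64(95.7)}
[ 0.45435982 -0.31063172  0.06232113]
rows 4
[[0.379,-0.009,0.002,0.0001,0.0,0.0],[0.379,-0.009,0.002,0.0001,0.0,0.0],[0.379,-0.01,0.002,0.0001,0.0,0.0],[0.38,-0.009,0.001,0.0001,0.0,0.0]]
err [ 0.  0. -0.]
```

Request:
{"name": "step_arm", "arguments": {"plan": [[0.375,-0.005,0.005,0,0,0],[0.375,-0.005,0.005,0,0,0],[0.375,-0.005,0.005,0,0,0],[0.375,-0.005,0.005,0,0,0],[0,0,0,0,0,0],[0,0,0,0,0,0]]}}

```text
t: 29.98
eef_pos: [0.4532, -0.3122, 0.062]
tool_rot: [0.545, 0.553, 0.44, -0.451]
contact_force: [-0.4, -0.6, -1.0]
gripper_width: 0.375
```

Request:
{"name": "step_arm", "arguments": {"plan": [[0,0,0,0,0,0],[0,0,0,0,0,0],[0,0,0,0,0,0],[0,0,0,0,0,0]], "fingers": 1}}

```text
t: 30.48
eef_pos: [0.4538, -0.3124, 0.0627]
tool_rot: [0.546, 0.553, 0.44, -0.45]
contact_force: [0.4, 0.5, 5.6]
gripper_width: 0.159
```

Request:
{"name": "step_arm", "arguments": {"plan": [[-0.5,0,0,0,0,0],[-1,0,0,0,0,0],[-1,0,0,0,0,0],[0,0,0,0,0,0]]}}

```text
t: 30.98
eef_pos: [0.4332, -0.3126, 0.1623]
tool_rot: [0.546, 0.554, 0.438, -0.45]
contact_force: [0.1, -0.2, -2.2]
gripper_width: 0.159
```

```bash
python3 - <<'E'
from rk import *
st(); o=bot.get_obs(); cp,p,d=snap('wrist','w17'); held('w17',o)
Rm=Rt(-6.6,0)
s=plan(np.r_[.450,-.2,.21],Rm,3)
s=plan(np.r_[.495,.22,.2],Rm,11,s)
E
```

```text
t30.98 pos [ 433.2 -312.6  162.3] yaw-1.08 tilt12.14 x [ 0.21  -0.006 -0.978] F [ 0.1 -0.2 -2.2] w13.5
held top x -32.3 y rng [-10.3  10.2] z(min=far +y end) [-55.5 -52.5 -17.9] 8534
rows 3
[[-0.377,0.211,-0.933,0.0051,-0.0005,-0.0111],[-0.393,0.153,-0.937,0.0051,-0.0005,-0.0111],[-0.405,0.096,-0.94,0.0051,-0.0005,-0.0111]]
err [0.   0.   0.01]
rows 11
[[0.023,-0.008,-0.96,0.0,0.0,0.0],[0.023,-0.008,-0.96,0.0,0.0,0.0],[0.023,-0.008,-0.96,0.0,0.0,0.0],[0.023,-0.008,-0.96,0.0,0.0,0.0],[0.023,-0.008,-0.96,0.0,0.0,0.0],[0.022,-0.008,-0.96,0.0,0.0,0.0],[0.023,-0.008,-0.96,0.0,0.0,0.0],[0.022,-0.008,-0.96,0.0,0.0,0.0],[0.023,-0.008,-0.96,0.0,0.0,0.0],[0.022,-0.009,-0.96,0.0,0.0,0.0],[0.023,-0.008,-0.96,0.0,0.0,0.0]]
err [ 0.01  0.01 -0.01]
```

Request:
{"name": "step_arm", "arguments": {"plan": [[-0.38,0.45,-0.93,0.0051,-0.0005,-0.0111],[-0.4,0.4,-0.94,0.0051,-0.0005,-0.0111],[-0.4,0.35,-0.94,0.0051,-0.0005,-0.0111],[0.02,-0.06,-0.96,0,0,0],[0.02,-0.06,-0.96,0,0,0],[0.02,-0.06,-0.96,0,0,0],[0.02,-0.06,-0.96,0,0,0],[0.02,-0.06,-0.96,0,0,0]]}}

```text
t: 32.02
eef_pos: [0.4882, -0.0078, 0.2078]
tool_rot: [-0.469, -0.527, -0.472, 0.529]
contact_force: [0.5, 0.7, -1.2]
gripper_width: 0.159
```

Request:
{"name": "step_arm", "arguments": {"plan": [[0.02,-0.06,-0.96,0,0,0],[0.02,-0.06,-0.96,0,0,0],[0.02,-0.06,-0.96,0,0,0],[0.02,-0.06,-0.96,0,0,0],[0.02,-0.06,-0.96,0,0,0],[0,0,0,0,0,0],[0,0,0,0,0,0]]}}

```text
t: 32.9
eef_pos: [0.4986, 0.1821, 0.2042]
tool_rot: [-0.47, -0.527, -0.471, 0.529]
contact_force: [-0.2, -0.2, -1.5]
gripper_width: 0.154
```

```bash
python3 - <<'E'
from rk import *
st()
s=plan(np.r_[SLOT(2)-N_*.0005,.13],Rt(-6.6,0),4)
E
```

```text
t32.90 pos [498.6 182.1 204.2] yaw-6.57 tilt-0.23 x [-0.004 -0.001 -1.   ] F [-0.2 -0.2 -1.5] w13.1
rows 4
[[0.463,-0.072,-0.662,0.0,0.0001,0.0002],[0.463,-0.073,-0.662,0.0,0.0001,0.0002],[0.464,-0.073,-0.661,0.0,0.0001,0.0002],[0.464,-0.074,-0.662,0.0,0.0001,0.0002]]
err [-0.01  0.02  0.  ]
```

Request:
{"name": "step_arm", "arguments": {"plan": [[0.3,-0.08,-0.66,0,0,0],[0.46,-0.08,-0.66,0,0,0],[0.46,-0.08,-0.66,0,0,0],[0.46,-0.08,-0.66,0,0,0],[0,0,0,0,0,0],[0,0,0,0,0,0],[0,0,0,0,0,0]]}}

```text
t: 33.78
eef_pos: [0.4995, 0.2875, 0.1392]
tool_rot: [-0.47, -0.528, -0.47, 0.529]
contact_force: [-0.1, 0.4, -0.6]
gripper_width: 0.159
```

```bash
python3 - <<'E'
from rk import *
st()
s=plan(np.r_[SLOT(2)-N_*.0005,.062],Rt(-6.6,0),4)
E
```

```text
t33.77 pos [499.5 287.5 139.2] yaw-6.73 tilt-0.03 x [-0.  0. -1.] F [-0.1  0.4 -0.6] w13.5
rows 4
[[0.482,-0.004,-0.006,-0.0001,0.0,0.0],[0.483,-0.004,-0.006,-0.0001,0.0,0.0],[0.482,-0.004,-0.006,-0.0001,0.0,0.0],[0.483,-0.004,-0.005,-0.0001,0.0,0.0]]
err [ 0.   -0.02 -0.02]
```

Request:
{"name": "step_arm", "arguments": {"plan": [[0.4,0,-0.01,0,0,0],[0.4,0,-0.01,0,0,0],[0.4,0,0,0,0,0],[0.3,0,0,0,0,0],[0,0,0,0,0,0]]}}

```text
t: 34.4
eef_pos: [0.498, 0.2895, 0.0773]
tool_rot: [-0.47, -0.527, -0.471, 0.529]
contact_force: [-0.1, -1.0, -1.4]
gripper_width: 0.158
```

```bash
python3 - <<'E'
from rk import *
st()
s=plan(np.r_[SLOT(2)-N_*.0005,.0622],Rt(-6.6,0),2)
E
```

```text
t34.40 pos [498.  289.5  77.3] yaw-6.59 tilt-0.18 x [-0.003 -0.001 -1.   ] F [-0.1 -1.  -1.4] w13.5
rows 2
[[0.189,0.014,0.01,0.0,0.0001,0.0003],[0.189,0.013,0.01,0.0,0.0001,0.0003]]
err [ 0.01 -0.01 -0.02]
```

Request:
{"name": "step_arm", "arguments": {"plan": [[0.189,0.014,0.01,0,0,0],[0.189,0.014,0.01,0,0,0],[0,0,0,0,0,0],[0,0,0,0,0,0]]}}

```text
t: 34.9
eef_pos: [0.5, 0.2891, 0.0638]
tool_rot: [-0.47, -0.528, -0.471, 0.528]
contact_force: [0.1, -0.2, -1.0]
gripper_width: 0.157
```

Request:
{"name": "step_arm", "arguments": {"plan": [[0,0,0,0,0,0],[0,0,0,0,0,0],[-0.3,0,0,0,0,0],[-0.9,0,0,0,0,0],[-1,0,0,0,0,0],[-1,0,0,0,0,0]], "fingers": 0.25}}

```text
t: 35.65
eef_pos: [0.5, 0.289, 0.1938]
tool_rot: [0.47, 0.528, 0.471, -0.528]
contact_force: [0.5, 0.8, 0.2]
gripper_width: 0.372
```

```bash
python3 - <<'E'
from rk import *
st(); cp,p,d=snap('wrist','w18'); cp2,p2,d2=snap('side','s18')
print(bot.get_obs()['q'])
P=cloud(cp,d).reshape(-1,3)
from meas import *
for c in comps(P[(P[:,1]>.18)&(P[:,1]<.4)&(P[:,0]<.75)&(P[:,0]>.4)],.075,.11): print(c)
for c in comps(pts(['s18']),.08,.105): 
    if c['c'][1]>-100: print(c)
s=plan(np.r_[.53,.06,.24],Rt(0,0),6)
E
```

```text
t35.65 pos [500.  289.  193.8] yaw-6.59 tilt-0.03 x [-0.     0.001 -1.   ] F [0.5 0.8 0.2] w31.6
[-0.56761796  0.35541286 -0.08003357  1.82414949  0.03309174  0.95427048
 -0.77698828]
{'n': 3700, 'c': (632.3, 275.1), 'w': 15.6, 'l': 110.0, 'a': -6.71, 'med': array([630.1, 280.6,  92.2]), 'ztop': np.float64(93.6)}
{'n': 3382, 'c': (586.2, 279.7), 'w': 15.2, 'l': 110.3, 'a': -6.65, 'med': array([584.8, 284.2,  92.3]), 'ztop': np.float64(93.7)}
{'n': 2568, 'c': (500.3, 289.7), 'w': 14.4, 'l': 109.2, 'a': -6.72, 'med': array([500.6, 295.4,  92.5]), 'ztop': np.float64(93.6)}
{'n': 2589, 'c': (542.4, 289.6), 'w': 14.6, 'l': 100.3, 'a': -6.55, 'med': array([541.8, 295.7,  92.4]), 'ztop': np.float64(93.6)}
{'n': 233, 'c': (502.2, -11.7), 'w': 17.3, 'l': 111.4, 'a': 5.89, 'med': array([502.4, -21.7,  94.5]), 'ztop': np.float64(97.0)}
{'n': 165, 'c': (562.7, -15.9), 'w': 16.3, 'l': 81.8, 'a': 6.0, 'med': array([562.3, -23.1,  94.2]), 'ztop': np.float64(96.9)}
{'n': 361, 'c': (450.5, -22.0), 'w': 55.5, 'l': 57.6, 'a': -16.5, 'med': array([450. , -25. ,  86.9]), 'ztop': np.float64(88.9)}
{'n': 125, 'c': (632.2, 276.6), 'w': 12.2, 'l': 113.3, 'a': -7.53, 'med': array([631.1, 266.6,  93.1]), 'ztop': np.float64(95.3)}
{'n': 118, 'c': (586.5, 282.2), 'w': 13.8, 'l': 116.3, 'a': -7.96, 'med': array([585.7, 268.9,  93. ]), 'ztop': np.float64(95.3)}
{'n': 132, 'c': (541.5, 285.5), 'w': 14.6, 'l': 111.8, 'a': -6.56, 'med': array([541.2, 273.2,  93. ]), 'ztop': np.float64(95.3)}
{'n': 138, 'c': (500.1, 292.4), 'w': 14.5, 'l': 116.4, 'a': -7.1, 'med': array([499.8, 281.3,  93. ]), 'ztop': np.float64(95.5)}
rows 6
[[-0.182,0.225,0.941,-0.0031,-0.0002,-0.0002],[-0.182,0.207,0.945,-0.0031,-0.0002,-0.0002],[-0.181,0.188,0.949,-0.0031,-0.0002,-0.0002],[-0.179,0.169,0.953,-0.0031,-0.0002,-0.0002],[-0.179,0.15,0.956,-0.0031,-0.0002,-0.0002],[-0.177,0.131,0.959,-0.0031,-0.0002,-0.0002]]
err [-0.01 -0.   -0.02]
```

View pics/s18.png

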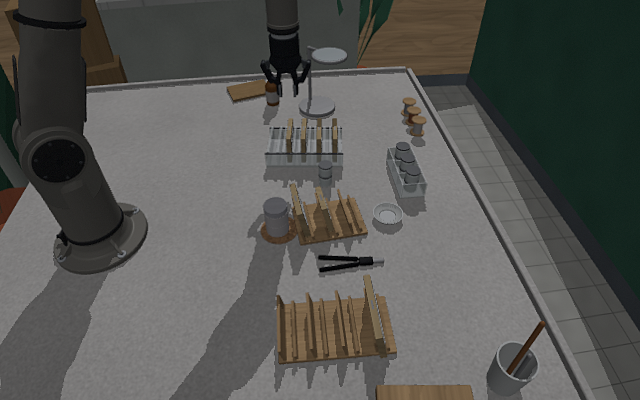

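```bash
python3 - <<'E'
from rk import *
s=plan(np.r_[.455,-.0,.22],Rt(90,0),10)
E
```

```text
rows 10
[[-0.062,-0.034,0.735,-0.0268,0.0,-0.0002],[-0.061,-0.157,0.719,-0.0268,0.0,-0.0002],[-0.061,-0.275,0.683,-0.0268,0.0,-0.0002],[-0.061,-0.386,0.627,-0.0268,0.0,-0.0002],[-0.06,-0.486,0.553,-0.0268,0.0,-0.0002],[-0.06,-0.572,0.464,-0.0268,0.0,-0.0002],[-0.059,-0.641,0.362,-0.0268,0.0,-0.0002],[-0.058,-0.693,0.249,-0.0268,0.0,-0.0002],[-0.057,-0.725,0.129,-0.0268,0.0,-0.0002],[-0.056,-0.737,0.006,-0.0268,0.0,-0.0002]]
err [ 0.   -0.01 -0.02]
```

Request:
{"name": "step_arm", "arguments": {"plan": [[-0.06,-0.03,0.735,-0.0268,0,0],[-0.06,-0.16,0.72,-0.0268,0,0],[-0.06,-0.275,0.68,-0.0268,0,0],[-0.06,-0.386,0.63,-0.0268,0,0],[-0.06,-0.486,0.55,-0.0268,0,0],[-0.06,-0.572,0.46,-0.0268,0,0],[-0.06,-0.641,0.36,-0.0268,0,0],[-0.06,-0.693,0.25,-0.0268,0,0]], "fingers": -1}}

```text
t: 36.75
eef_pos: [0.4615, 0.0556, 0.211]
tool_rot: [0.697, 0.117, 0.698, -0.117]
contact_force: [-0.1, 0.0, 0.3]
gripper_width: 1.003
```

Request:
{"name": "step_arm", "arguments": {"plan": [[-0.06,-0.725,0.13,-0.0268,0,0],[-0.06,-0.737,0,-0.0268,0,0],[0,0,0,0,0,0],[0,0,0,0,0,0]]}}

```text
t: 37.25
eef_pos: [0.4523, -0.0009, 0.2157]
tool_rot: [0.707, 0.002, 0.707, -0.001]
contact_force: [-0.5, 0.9, 0.4]
gripper_width: 1.001
```

```bash
cat >> rk.py <<'E'
def jartop(tag,lo=.080,hi=.095,box=(.38,.56,-.12,.2)):
    cp,p,d=load(tag); C=cloud(cp,d); P=C.reshape(-1,3)
    q=P[(P[:,2]>.0845)&(P[:,2]<.0905)&(P[:,0]>box[0])&(P[:,0]<box[1])&(P[:,1]>box[2])&(P[:,1]<box[3])]
    return q
E
python3 - <<'E'
from rk import *
st(); cp,p,d=snap('wrist','w19')
print(bot.get_obs()['q'])
from meas import *
for c in comps(pts(['w19']),.080,.105): 
    if abs(c['c'][1])<150: print(c)
E
```

```text
t37.25 pos [452.3  -0.9 215.7] yaw89.79 tilt0.06 x [-0.001  0.001 -1.   ] F [-0.5  0.9  0.4] w85.1
[ 0.04838994  0.13782771 -0.20069232  2.07090282  0.03264208  0.93654464
  1.39858761]
{'n': 2301, 'c': (500.3, -13.3), 'w': 14.4, 'l': 110.2, 'a': 6.34, 'med': array([499.1, -12.6,  93.9]), 'ztop': np.float64(95.7)}
{'n': 1599, 'c': (560.9, -16.8), 'w': 14.3, 'l': 80.5, 'a': 5.6, 'med': array([559. , -17. ,  93.7]), 'ztop': np.float64(95.6)}
{'n': 3700, 'c': (433.8, 7.9), 'w': 56.8, 'l': 57.0, 'a': -88.34, 'med': array([432.8,   7.9,  86.5]), 'ztop': np.float64(87.7)}
```

View pics/w19.png

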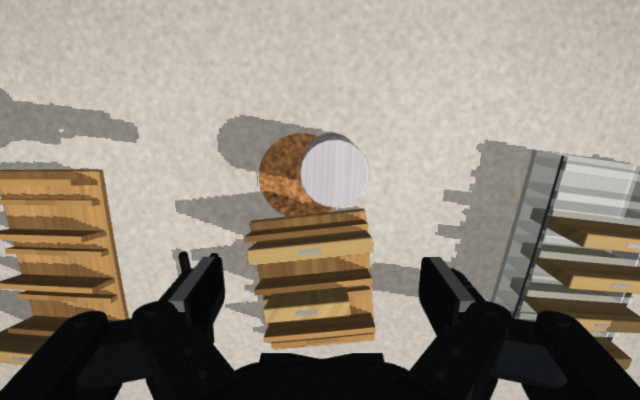

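```bash
python3 - <<'E'
from rk import *
s=plan(np.r_[.4335,.0079,.12],Rt(90,0),3)
s=plan(np.r_[.4335,.0079,.043],Rt(90,0),3,s)
E
```

```text
rows 3
[[0.797,0.069,-0.156,-0.0001,0.0,-0.0001],[0.797,0.07,-0.156,-0.0001,0.0,-0.0001],[0.796,0.07,-0.156,-0.0001,0.0,-0.0001]]
err [-0.01  0.01  0.02]
rows 3
[[0.642,0.001,0.001,0.0,0.0,0.0],[0.642,0.0,0.0,0.0,0.0,0.0],[0.641,0.001,0.001,0.0,0.0,0.0]]
err [0.   0.02 0.02]
```

Request:
{"name": "step_arm", "arguments": {"plan": [[0.7,0.07,-0.156,0,0,0],[0.7,0.07,-0.156,0,0,0],[0.7,0.07,-0.156,0,0,0],[0,0,0,0,0,0],[0,0,0,0,0,0],[0,0,0,0,0,0]]}}

```text
t: 38.05
eef_pos: [0.4346, 0.0073, 0.1327]
tool_rot: [0.708, 0.001, 0.707, -0.0]
contact_force: [-0.0, 0.7, 0.2]
gripper_width: 0.998
```

```bash
python3 - <<'E'
from rk import *
st(); cp,p,d=snap('wrist','w20')
from meas import *
for c in comps(pts(['w20']),.080,.105): 
    if abs(c['c'][1])<150: print(c)
s=plan(np.r_[.4335,.0079,.043],Rt(90,0),4)
E
```

```text
t38.05 pos [434.6   7.3 132.7] yaw89.88 tilt0.05 x [ 0.001  0.001 -1.   ] F [-0.   0.7  0.2] w84.8
{'n': 4554, 'c': (500.2, -13.1), 'w': 15.1, 'l': 109.7, 'a': 6.34, 'med': array([498.2, -12. ,  93.6]), 'ztop': np.float64(95.6)}
{'n': 6765, 'c': (433.6, 8.2), 'w': 57.1, 'l': 57.1, 'a': -65.25, 'med': array([432. ,   7.7,  86.5]), 'ztop': np.float64(87.6)}
rows 4
[[0.56,0.004,-0.007,-0.0001,0.0,0.0],[0.56,0.004,-0.006,-0.0001,0.0,0.0],[0.559,0.004,-0.007,-0.0001,0.0,0.0],[0.56,0.005,-0.006,-0.0001,0.0,0.0]]
err [ 0.01  0.01 -0.01]
```

View pics/w20.png

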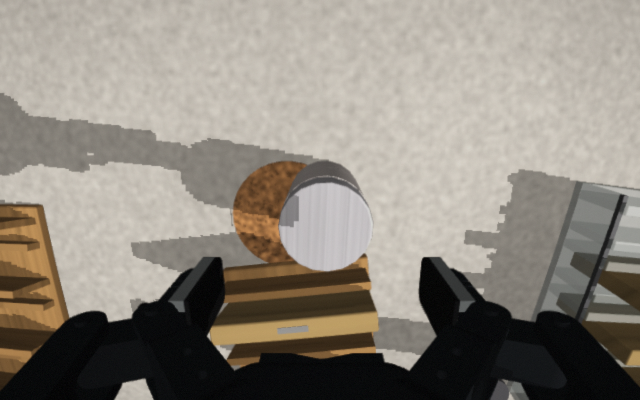

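Request:
{"name": "step_arm", "arguments": {"plan": [[0.55,0,0,0,0,0],[0.55,0,0,0,0,0],[0.55,0,0,0,0,0],[0.5,0,0,0,0,0],[0,0,0,0,0,0],[0,0,0,0,0,0]]}}

```text
t: 38.85
eef_pos: [0.434, 0.0071, 0.0463]
tool_rot: [0.707, 0.001, 0.707, -0.001]
contact_force: [0.3, -0.2, -1.0]
gripper_width: 1.002
```

Request:
{"name": "step_arm", "arguments": {"plan": [[0,0,0,0,0,0],[0,0,0,0,0,0],[0,0,0,0,0,0],[0,0,0,0,0,0],[0,0,0,0,0,0]], "fingers": 1}}

```text
t: 39.48
eef_pos: [0.434, 0.0073, 0.0465]
tool_rot: [0.707, 0.001, 0.707, -0.0]
contact_force: [-1.5, 0.4, 7.3]
gripper_width: 0.668
```

```bash
python3 - <<'E'
from rk import *
st(); cp,p,d=snap('wrist','w21')
E
```

```text
t39.48 pos [434.    7.3  46.5] yaw89.88 tilt0.05 x [ 0.001  0.001 -1.   ] F [-1.5  0.4  7.3] w56.8
```

View pics/w21.png

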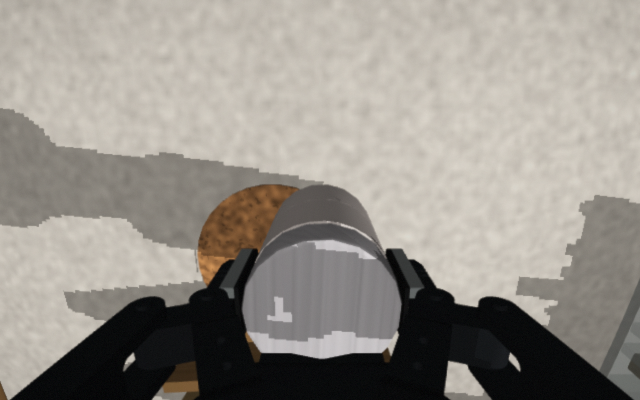

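Request:
{"name": "step_arm", "arguments": {"plan": [[-0.5,0,0,0,0,0],[-0.8,0.3,0.1,0,0,0],[0,0.9,0.2,0,0,0],[0,0.9,0.2,0,0,0],[0.3,0.8,0.15,0,0,0],[0.45,0,0,0,0,0],[0,0,0,0,0,0],[0,0,0,0,0,0]]}}

```text
t: 40.52
eef_pos: [0.4596, 0.1225, 0.068]
tool_rot: [0.707, 0.001, 0.707, -0.001]
contact_force: [-0.8, -0.8, -1.5]
gripper_width: 0.669
```

```bash
python3 - <<'E'
from rk import *
st(); cp,p,d=snap('side','s22'); cp,p,d=snap('wrist','w22')
E
```

```text
t40.52 pos [459.6 122.5  68. ] yaw89.84 tilt0.02 x [-0.001  0.    -1.   ] F [-0.8 -0.8 -1.5] w56.9
```

View pics/s22.png

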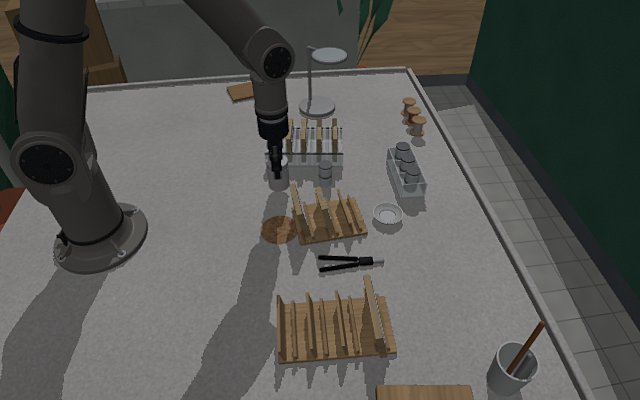

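View pics/w22.png

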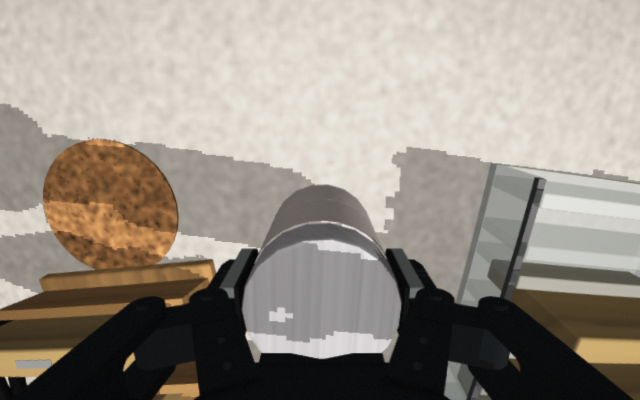

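Request:
{"name": "step_arm", "arguments": {"plan": [[0.25,0,0,0,0,0],[0.25,0,0,0,0,0],[0,0,0,0,0,0],[0,0,0,0,0,0]]}}

```text
t: 41.12
eef_pos: [0.4594, 0.123, 0.0474]
tool_rot: [0.707, 0.001, 0.708, -0.001]
contact_force: [0.3, -0.0, -2.1]
gripper_width: 0.67
```

```bash
cat >> rk.py <<'E'
def cork(tag,box=(.38,.51,-.09,.05)):
    cp,p,d=load(tag); hsv=cv2.cvtColor(p,cv2.COLOR_RGB2HSV)
    v,u=np.mgrid[0:400,0:640]; G=onplane(cp,np.c_[u.ravel(),v.ravel()],.002).reshape(400,640,3)
    C=cloud(cp,d)
    m=(hsv[...,0]<22)&(hsv[...,1]>90)&(abs(C[...,2])<.006)&(G[...,0]>box[0])&(G[...,0]<box[1])&(G[...,1]>box[2])&(G[...,1]<box[3])
    m=cv2.morphologyEx(m.astype(np.uint8),cv2.MORPH_CLOSE,np.ones((5,5)))
    cs,_=cv2.findContours(m,cv2.RETR_EXTERNAL,cv2.CHAIN_APPROX_NONE); c=max(cs,key=cv2.contourArea)
    q=onplane(cp,c.reshape(-1,2),.002)[:,:2]*1000
    (x,y),r=cv2.minEnclosingCircle(q.astype(np.float32))
    el=cv2.fitEllipse(q.astype(np.float32)); print(tag,"cork enc",round(x,1),round(y,1),round(r,1),"ell",el)
E
python3 - <<'E'
from rk import *
st()
cork('w22'); cork('s22')
E
```

```text
t41.12 pos [459.4 123.   47.4] yaw89.89 tilt0.03 x [-0.002  0.001 -1.   ] F [ 0.3 -0.  -2.1] w57.0
w22 cork enc 476.3 -19.9 70.2 ell ((461.1002197265625, -20.9210205078125), (101.25086975097656, 125.74693298339844), 178.74285888671875)
s22 cork enc 454.6 -21.4 47.0 ell ((453.9220886230469, -21.431011199951172), (88.73326110839844, 92.0926513671875), 7.454679012298584)
```

Request:
{"name": "step_arm", "arguments": {"plan": [[0.07,0,0,0,0,0],[0,0,0,0,0,0]]}}

```text
t: 41.38
eef_pos: [0.4595, 0.123, 0.0447]
tool_rot: [0.707, 0.001, 0.708, -0.0]
contact_force: [-0.5, -0.6, -1.6]
gripper_width: 0.673
```

Request:
{"name": "step_arm", "arguments": {"plan": [[0,0,0,0,0,0],[0,0,0,0,0,0],[0,0,0,0,0,0],[-0.5,0,0,0,0,0],[-1,0,0,0,0,0],[-1,0,0,0,0,0],[-1,0,0,0,0,0]], "fingers": -1}}

```text
t: 42.25
eef_pos: [0.4595, 0.1229, 0.1861]
tool_rot: [0.707, 0.001, 0.707, -0.0]
contact_force: [1.2, 0.9, 0.6]
gripper_width: 1.0
```

```bash
python3 - <<'E'
from rk import *
st(); cp,p,d=snap('wrist','w23'); cork('w23',(.38,.485,-.09,.05))
from meas import *
for c in comps(pts(['w23']),.075,.105): 
    if abs(c['c'][1])<170: print(c)
s=plan(np.r_[.495,.03,.20],Rt(6.1,0),8)
E
```

```text
t42.25 pos [459.5 122.9 186.1] yaw89.89 tilt0.04 x [-0.001  0.001 -1.   ] F [1.2 0.9 0.6] w85.0
w23 cork enc 453.9 -23.6 48.0 ell ((449.2379455566406, -23.526689529418945), (82.222900390625, 97.91067504882812), 0.9700980186462402)
{'n': 2693, 'c': (500.9, -12.4), 'w': 16.4, 'l': 110.2, 'a': 5.34, 'med': array([498.9,  -9.4,  93.9]), 'ztop': np.float64(95.8)}
{'n': 108, 'c': (559.6, -48.5), 'w': 4.7, 'l': 16.1, 'a': 9.31, 'med': array([559.1, -50.4,  88.5]), 'ztop': np.float64(93.5)}
{'n': 4319, 'c': (459.0, 121.3), 'w': 56.8, 'l': 57.0, 'a': 41.81, 'med': array([457.8, 121.6,  84.5]), 'ztop': np.float64(85.6)}
rows 8
[[-0.028,-0.293,0.103,0.0291,0.0001,-0.0001],[-0.028,-0.27,0.155,0.0291,0.0001,-0.0001],[-0.028,-0.237,0.201,0.0291,0.0001,-0.0001],[-0.028,-0.197,0.241,0.0291,0.0001,-0.0001],[-0.028,-0.15,0.273,0.0291,0.0001,-0.0001],[-0.028,-0.097,0.295,0.0291,0.0001,-0.0001],[-0.029,-0.042,0.308,0.0291,0.0001,-0.0001],[-0.029,0.014,0.311,0.0291,0.0001,-0.0001]]
err [ 0.01 -0.01  0.01]
```

View pics/w23.png

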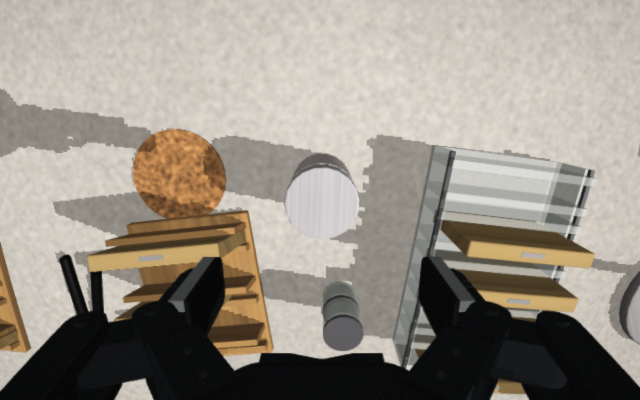

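Request:
{"name": "step_arm", "arguments": {"plan": [[-0.03,-0.293,0.103,0.0291,0,0],[-0.03,-0.27,0.155,0.0291,0,0],[-0.03,-0.237,0.2,0.0291,0,0],[-0.03,-0.197,0.24,0.0291,0,0],[-0.03,-0.15,0.273,0.0291,0,0],[-0.03,-0.097,0.295,0.0291,0,0],[-0.03,-0.042,0.308,0.0291,0,0],[-0.03,0.014,0.311,0.0291,0,0]], "fingers": 0.25}}

```text
t: 43.3
eef_pos: [0.4924, 0.0286, 0.1942]
tool_rot: [0.524, 0.474, 0.525, -0.474]
contact_force: [-0.3, -0.0, 0.2]
gripper_width: 0.374
```

```bash
python3 - <<'E'
from rk import *
st()
yaw=6.1; e=np.array([np.cos(np.radians(yaw)),np.sin(np.radians(yaw))])
top=np.array([.5028,-.0129])-e*.0017
s=plan(casegrasp(top,yaw,60),Rt(yaw,12),3)
E
```

```text
t43.30 pos [492.4  28.6 194.2] yaw5.73 tilt-0.06 x [-0.001  0.001 -1.   ] F [-0.3 -0.   0.2] w31.8
rows 3
[[0.609,-0.009,0.354,-0.0003,0.0,0.0112],[0.607,-0.052,0.353,-0.0003,0.0,0.0112],[0.603,-0.095,0.354,-0.0003,0.0,0.0112]]
err [ 0.01 -0.02 -0.01]
```

Request:
{"name": "step_arm", "arguments": {"plan": [[0.6,-0.01,0.354,-0.0003,0,0.0112],[0.6,-0.05,0.354,-0.0003,0,0.0112],[0.6,-0.095,0.354,-0.0003,0,0.0112],[0,0,0,0,0,0],[0,0,0,0,0,0],[0,0,0,0,0,0]]}}

```text
t: 44.05
eef_pos: [0.4974, -0.0124, 0.1231]
tool_rot: [0.574, 0.524, 0.475, -0.412]
contact_force: [-0.9, -0.1, 0.7]
gripper_width: 0.376
```

```bash
python3 - <<'E'
from rk import *
st(); cp,p,d=snap('wrist','w24')
from meas import *
for c in comps(pts(['w24']),.080,.105): 
    if abs(c['c'][1])<170:print(c)
yaw=6.1; e=np.array([np.cos(np.radians(yaw)),np.sin(np.radians(yaw))])
top=np.array([.5028,-.0129])-e*.0017
print(casegrasp(top,yaw,0))
s=plan(casegrasp(top,yaw,0),Rt(yaw,12),4)
E
```

```text
t44.05 pos [497.4 -12.4 123.1] yaw6.46 tilt12.15 x [ 0.209  0.024 -0.978] F [-0.9 -0.1  0.7] w32.0
{'n': 4750, 'c': (501.8, -12.8), 'w': 16.5, 'l': 109.9, 'a': 6.24, 'med': array([499.8,  -5.5,  94.2]), 'ztop': np.float64(95.7)}
{'n': 3050, 'c': (560.6, -13.7), 'w': 15.9, 'l': 75.2, 'a': 4.75, 'med': array([558.6,  -7.4,  93.9]), 'ztop': np.float64(95.7)}
{'n': 1842, 'c': (463.2, 98.4), 'w': 12.2, 'l': 45.8, 'a': -81.05, 'med': array([462.6,  99. ,  84.4]), 'ztop': np.float64(85.7)}
[ 0.50793186 -0.01235156  0.06232113]
rows 4
[[0.385,-0.014,0.007,0.0002,-0.0001,-0.0001],[0.384,-0.014,0.006,0.0002,-0.0001,-0.0001],[0.385,-0.014,0.006,0.0002,-0.0001,-0.0001],[0.384,-0.014,0.006,0.0002,-0.0001,-0.0001]]
err [-0.02  0.01  0.02]
```

View pics/w24.png

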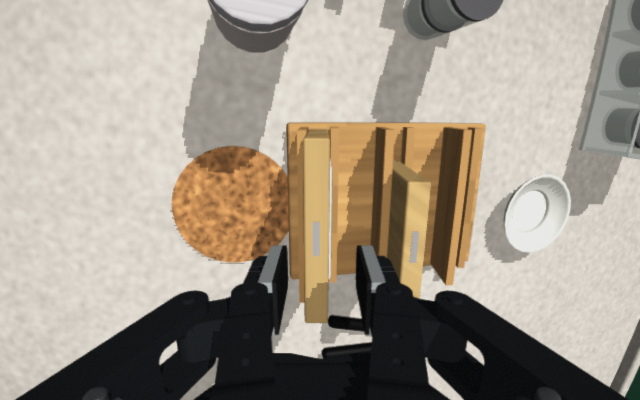

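Case_back (column 316) sits between the open fingers; the jar is clear. Descend and grip.

Request:
{"name": "step_arm", "arguments": {"plan": [[0.38,-0.012,0.006,0,0,0],[0.38,-0.012,0.006,0,0,0],[0.38,-0.012,0.006,0,0,0],[0.38,-0.012,0.006,0,0,0],[0,0,0,0,0,0],[0,0,0,0,0,0]]}}

```text
t: 44.85
eef_pos: [0.5067, -0.0131, 0.062]
tool_rot: [0.574, 0.524, 0.475, -0.414]
contact_force: [-0.1, -0.2, -0.3]
gripper_width: 0.371
```

Request:
{"name": "step_arm", "arguments": {"plan": [[0,0,0,0,0,0],[0,0,0,0,0,0],[0,0,0,0,0,0],[0,0,0,0,0,0]], "fingers": 1}}

```text
t: 45.35
eef_pos: [0.5074, -0.013, 0.0626]
tool_rot: [0.574, 0.524, 0.474, -0.413]
contact_force: [-0.1, -0.1, 4.8]
gripper_width: 0.158
```

Request:
{"name": "step_arm", "arguments": {"plan": [[-0.5,0,0,0,0,0],[-1,0,0,0,0,0],[-1,0,0,0,0,0],[-0.5,0,0,0,0,0],[0,0,0,0,0,0]]}}

```text
t: 45.98
eef_pos: [0.4817, -0.0159, 0.1802]
tool_rot: [0.574, 0.524, 0.474, -0.413]
contact_force: [1.0, 0.0, -2.1]
gripper_width: 0.161
```

```bash
python3 - <<'E'
from rk import *
st(); o=bot.get_obs(); cp,p,d=snap('wrist','w25'); held('w25',o)
Rm=Rt(-6.6,0)
s=plan(np.r_[.454,.18,.205],Rm,6)
E
```

```text
t45.98 pos [481.7 -15.9 180.2] yaw6.39 tilt12.13 x [ 0.209  0.024 -0.978] F [ 1.   0.  -2.1] w13.7
held top x -32.3 y rng [-10.7  10. ] z(min=far +y end) [-55.7 -52.8 -18.3] 8550
rows 6
[[-0.11,0.001,-0.824,0.006,-0.0006,-0.0055],[-0.113,-0.034,-0.823,0.006,-0.0006,-0.0055],[-0.114,-0.068,-0.82,0.006,-0.0006,-0.0055],[-0.114,-0.103,-0.817,0.006,-0.0006,-0.0055],[-0.113,-0.138,-0.812,0.006,-0.0006,-0.0055],[-0.111,-0.173,-0.805,0.006,-0.0006,-0.0055]]
err [-0.01 -0.01 -0.  ]
```

Request:
{"name": "step_arm", "arguments": {"plan": [[-0.11,0,-0.82,0.006,-0.0006,-0.0055],[-0.11,-0.034,-0.82,0.006,-0.0006,-0.0055],[-0.11,-0.068,-0.82,0.006,-0.0006,-0.0055],[-0.11,-0.1,-0.82,0.006,-0.0006,-0.0055],[-0.11,-0.138,-0.81,0.006,-0.0006,-0.0055],[-0.11,-0.173,-0.8,0.006,-0.0006,-0.0055],[0,0,0,0,0,0],[0,0,0,0,0,0]]}}

```text
t: 47.02
eef_pos: [0.454, 0.1786, 0.2031]
tool_rot: [-0.47, -0.528, -0.47, 0.528]
contact_force: [0.3, -0.2, -2.0]
gripper_width: 0.157
```

```bash
python3 - <<'E'
from rk import *
st()
s=plan(np.r_[SLOT(1)-N_*.0007,.13],Rt(-6.6,0),4)
E
```

```text
t47.02 pos [454.  178.6 203.1] yaw-6.60 tilt-0.04 x [-0.001 -0.    -1.   ] F [ 0.3 -0.2 -2. ] w13.3
rows 4
[[0.456,-0.081,-0.714,0.0,0.0,0.0],[0.457,-0.081,-0.714,0.0,0.0,0.0],[0.456,-0.08,-0.714,0.0,0.0,0.0],[0.457,-0.081,-0.715,0.0,0.0,0.0]]
err [-0.    0.01 -0.  ]
```

Request:
{"name": "step_arm", "arguments": {"plan": [[0.3,-0.08,-0.71,0,0,0],[0.45,-0.08,-0.71,0,0,0],[0.45,-0.08,-0.71,0,0,0],[0.45,-0.08,-0.71,0,0,0],[0,0,0,0,0,0],[0,0,0,0,0,0],[0,0,0,0,0,0]]}}

```text
t: 47.9
eef_pos: [0.4558, 0.2924, 0.1392]
tool_rot: [0.47, 0.529, 0.469, -0.528]
contact_force: [-0.1, -0.5, -0.9]
gripper_width: 0.158
```

```bash
python3 - <<'E'
from rk import *
st()
s=plan(np.r_[SLOT(1)-N_*.0007,.062],Rt(-6.6,0),4)
E
```

```text
t47.90 pos [455.8 292.4 139.2] yaw-6.73 tilt0.13 x [ 0.002  0.001 -1.   ] F [-0.1 -0.5 -0.9] w13.4
rows 4
[[0.483,-0.012,-0.005,-0.0001,0.0,-0.0001],[0.483,-0.011,-0.005,-0.0001,0.0,-0.0001],[0.482,-0.011,-0.005,-0.0001,0.0,-0.0001],[0.483,-0.011,-0.006,-0.0001,0.0,-0.0001]]
err [-0.01  0.02  0.  ]
```

Request:
{"name": "step_arm", "arguments": {"plan": [[0.3,-0.03,-0.01,0,0,0],[0.4,-0.01,-0.01,0,0,0],[0,0,0,0,0,0],[0.4,0,0,0,0,0],[0.4,0,0,0,0,0],[0,0,0,0,0,0]]}}

```text
t: 48.65
eef_pos: [0.4527, 0.2942, 0.0771]
tool_rot: [-0.47, -0.528, -0.47, 0.528]
contact_force: [-0.0, 0.2, -0.8]
gripper_width: 0.158
```

```bash
python3 - <<'E'
from rk import *
st()
s=plan(np.r_[SLOT(1)-N_*.0007,.062],Rt(-6.6,0),2)
E
```

```text
t48.65 pos [452.7 294.2  77.1] yaw-6.60 tilt-0.05 x [-0.001 -0.001 -1.   ] F [-0.   0.2 -0.8] w13.4
rows 2
[[0.189,0.021,0.006,0.0,0.0001,0.0001],[0.188,0.02,0.007,0.0,0.0001,0.0001]]
err [-0.01 -0.02  0.  ]
```

Request:
{"name": "step_arm", "arguments": {"plan": [[0.189,0.02,0,0,0,0],[0.2,0.02,0,0,0,0],[0,0,0,0,0,0],[0,0,0,0,0,0]]}}

```text
t: 49.15
eef_pos: [0.4555, 0.295, 0.0634]
tool_rot: [0.47, 0.529, 0.47, -0.527]
contact_force: [-0.4, -0.1, -1.4]
gripper_width: 0.16
```

Request:
{"name": "step_arm", "arguments": {"plan": [[0,0,0,0,0,0],[0,0,0,0,0,0],[-0.3,0,0,0,0,0],[-0.9,0,0,0,0,0],[-1,0,0,0,0,0],[-1,0,0,0,0,0]], "fingers": 0.25}}

```text
t: 49.9
eef_pos: [0.4551, 0.2947, 0.1936]
tool_rot: [0.47, 0.529, 0.47, -0.527]
contact_force: [1.2, 0.7, 0.2]
gripper_width: 0.378
```

```bash
python3 - <<'E'
from rk import *
st(); cp,p,d=snap('wrist','w26'); cp2,p2,d2=snap('side','s26')
P=cloud(cp,d).reshape(-1,3)
from meas import *
for c in comps(P[(P[:,1]>.18)&(P[:,1]<.4)&(P[:,0]<.75)&(P[:,0]>.4)],.075,.11): print(c)
for c in comps(pts(['s26']),.078,.105): 
    if -100<c['c'][1]<170: print(c)
s=plan(np.r_[.465,.122,.20],Rt(90,0),10)
E
```

```text
t49.90 pos [455.1 294.7 193.6] yaw-6.60 tilt0.13 x [ 0.002  0.002 -1.   ] F [1.2 0.7 0.2] w32.1
{'n': 3963, 'c': (632.4, 275.0), 'w': 16.1, 'l': 110.3, 'a': -6.58, 'med': array([629.5, 279.6,  91.9]), 'ztop': np.float64(93.7)}
{'n': 3651, 'c': (586.1, 280.2), 'w': 15.2, 'l': 109.4, 'a': -6.98, 'med': array([584. , 285.8,  92.2]), 'ztop': np.float64(93.7)}
{'n': 3382, 'c': (541.4, 285.0), 'w': 15.0, 'l': 110.7, 'a': -7.04, 'med': array([539.8, 290. ,  92.4]), 'ztop': np.float64(93.7)}
{'n': 2560, 'c': (455.4, 295.3), 'w': 13.7, 'l': 109.7, 'a': -6.19, 'med': array([456.1, 300.6,  92.6]), 'ztop': np.float64(93.7)}
{'n': 2647, 'c': (500.8, 294.8), 'w': 14.6, 'l': 99.3, 'a': -6.88, 'med': array([499.9, 300.1,  92.5]), 'ztop': np.float64(93.7)}
{'n': 168, 'c': (562.7, -14.7), 'w': 16.5, 'l': 83.2, 'a': 5.9, 'med': array([562.6, -25.1,  94.2]), 'ztop': np.float64(97.0)}
{'n': 277, 'c': (459.2, 121.8), 'w': 57.2, 'l': 57.9, 'a': 40.35, 'med': array([460.1, 118.6,  84.9]), 'ztop': np.float64(87.1)}
rows 10
[[-0.011,0.069,0.431,-0.0268,0.0,-0.0002],[-0.011,-0.005,0.437,-0.0268,0.0,-0.0002],[-0.011,-0.078,0.43,-0.0268,0.0,-0.0002],[-0.01,-0.149,0.411,-0.0268,0.0,-0.0002],[-0.01,-0.215,0.38,-0.0268,0.0,-0.0002],[-0.01,-0.276,0.339,-0.0268,0.0,-0.0002],[-0.01,-0.329,0.287,-0.0268,0.0,-0.0002],[-0.009,-0.372,0.228,-0.0268,0.0,-0.0002],[-0.009,-0.406,0.163,-0.0268,0.0,-0.0002],[-0.008,-0.427,0.093,-0.0268,0.0,-0.0002]]
err [ 0.01 -0.02  0.01]
```

All five cases are seated (tops at ~93 mm), the jar still at (459, 121). Back to the jar.

Request:
{"name": "step_arm", "arguments": {"plan": [[0,0.07,0.43,-0.0268,0,0],[0,0,0.437,-0.0268,0,0],[0,-0.078,0.43,-0.0268,0,0],[0,-0.15,0.41,-0.0268,0,0],[0,-0.215,0.38,-0.0268,0,0],[0,-0.276,0.34,-0.0268,0,0],[0,-0.329,0.287,-0.0268,0,0],[0,-0.372,0.228,-0.0268,0,0]], "fingers": -1}}

```text
t: 51.0
eef_pos: [0.4612, 0.1544, 0.1913]
tool_rot: [0.698, 0.118, 0.697, -0.117]
contact_force: [0.9, 0.6, -0.3]
gripper_width: 1.001
```

Request:
{"name": "step_arm", "arguments": {"plan": [[0,-0.406,0.163,-0.0268,0,0],[0,-0.427,0.093,-0.0268,0,0],[0,0,0,0,0,0],[0,0,0,0,0,0],[0,0,0,0,0,0]]}}

```text
t: 51.62
eef_pos: [0.4627, 0.1211, 0.1912]
tool_rot: [0.708, 0.002, 0.706, -0.0]
contact_force: [-0.7, -0.3, 0.6]
gripper_width: 1.002
```

```bash
python3 - <<'E'
from rk import *
st(); cp,p,d=snap('wrist','w27'); cork('w27',(.38,.485,-.09,.05))
from meas import *
for c in comps(pts(['w27']),.075,.105): 
    if abs(c['c'][1])<170: print(c)
s=plan(np.r_[.459,.1217,.12],Rt(90,0),2)
s=plan(np.r_[.459,.1217,.044],Rt(90,0),4,s)
E
```

```text
t51.62 pos [462.7 121.1 191.2] yaw89.85 tilt0.10 x [ 0.002  0.002 -1.   ] F [-0.7 -0.3  0.6] w85.2
w27 cork enc 453.5 -23.6 48.0 ell ((449.16314697265625, -23.49742317199707), (82.04344940185547, 97.89033508300781), 0.4604736864566803)
{'n': 200, 'c': (560.1, -48.9), 'w': 7.1, 'l': 15.4, 'a': 14.64, 'med': array([560. , -49.4,  92.2]), 'ztop': np.float64(94.5)}
{'n': 4200, 'c': (459.2, 121.2), 'w': 56.8, 'l': 57.0, 'a': -87.77, 'med': array([457.8, 121.5,  84.5]), 'ztop': np.float64(85.7)}
rows 2
[[0.889,0.007,-0.048,-0.0002,0.0001,-0.0001],[0.89,0.007,-0.048,-0.0002,0.0001,-0.0001]]
err [ 0.01 -0.   -0.02]
rows 4
[[0.475,-0.0,-0.0,0.0,0.0,0.0],[0.475,-0.0,-0.0,0.0,0.0,0.0],[0.475,-0.0,-0.001,0.0,0.0,0.0],[0.475,-0.001,-0.0,0.0,0.0,0.0]]
err [ 0.01 -0.02 -0.02]
```

Request:
{"name": "step_arm", "arguments": {"plan": [[0.85,0,-0.045,0,0,0],[0.85,0,-0.045,0,0,0],[0.475,0,0,0,0,0],[0.475,0,0,0,0,0],[0.475,0,0,0,0,0],[0.45,0,0,0,0,0],[0,0,0,0,0,0],[0,0,0,0,0,0]]}}

```text
t: 52.68
eef_pos: [0.4598, 0.1209, 0.0486]
tool_rot: [0.708, 0.001, 0.706, -0.0]
contact_force: [-0.5, 1.0, -0.8]
gripper_width: 1.0
```

Request:
{"name": "step_arm", "arguments": {"plan": [[0,0,0,0,0,0],[0,0,0,0,0,0],[0,0,0,0,0,0],[0,0,0,0,0,0],[0,0,0,0,0,0]], "fingers": 1}}

```text
t: 53.3
eef_pos: [0.4602, 0.1207, 0.049]
tool_rot: [0.708, 0.001, 0.706, -0.0]
contact_force: [-0.1, 0.8, 5.0]
gripper_width: 0.668
```

```bash
python3 - <<'E'
from rk import *
st()
s=plan(bot.get_obs()['eef_pos']+[0,0,.05],Rt(90,0),2)
s=plan(np.r_[.4535,-.0236,.1],Rt(90,0),4,s)
E
```

```text
t53.30 pos [460.2 120.7  49. ] yaw89.88 tilt0.11 x [ 0.003  0.002 -1.   ] F [-0.1  0.8  5. ] w56.8
rows 2
[[-0.625,0.001,0.002,-0.0002,0.0003,-0.0002],[-0.625,0.001,0.001,-0.0002,0.0003,-0.0002]]
err [-0.01  0.02  0.  ]
rows 4
[[-0.006,-0.902,-0.042,0.0,0.0,0.0],[-0.005,-0.902,-0.042,0.0,0.0,0.0],[-0.006,-0.902,-0.042,0.0,0.0,0.0],[-0.005,-0.903,-0.042,0.0,0.0,0.0]]
err [ 0.01 -0.01 -0.01]
```

Request:
{"name": "step_arm", "arguments": {"plan": [[-0.6,0,0,0,0,0],[-0.6,0,0,0,0,0],[0,-0.9,-0.035,0,0,0],[0,-0.9,-0.035,0,0,0],[0,-0.9,-0.035,0,0,0],[0,-0.9,-0.035,0,0,0],[0,0,0,0,0,0],[0,0,0,0,0,0]]}}

```text
t: 54.3
eef_pos: [0.4535, -0.0233, 0.096]
tool_rot: [0.708, 0.001, 0.706, -0.0]
contact_force: [0.1, 0.4, -1.3]
gripper_width: 0.671
```

```bash
python3 - <<'E'
from rk import *
st()
s=plan(np.r_[.4547,-.0236,.0525],Rt(90,0),3)
E
```

```text
t54.30 pos [453.5 -23.3  96. ] yaw89.86 tilt0.10 x [ 0.002  0.002 -1.   ] F [ 0.1  0.4 -1.3] w57.0
rows 3
[[0.363,-0.003,0.009,-0.0001,0.0001,-0.0001],[0.363,-0.003,0.009,-0.0001,0.0001,-0.0001],[0.363,-0.002,0.01,-0.0001,0.0001,-0.0001]]
err [ 0.01 -0.   -0.01]
```

Request:
{"name": "step_arm", "arguments": {"plan": [[0.363,0,0.01,0,0,0],[0.363,0,0.01,0,0,0],[0.33,0,0.01,0,0,0],[0,0,0,0,0,0],[0,0,0,0,0,0]]}}

```text
t: 54.92
eef_pos: [0.4547, -0.0236, 0.0535]
tool_rot: [0.708, 0.001, 0.707, -0.0]
contact_force: [-0.8, -0.7, -1.6]
gripper_width: 0.668
```

```bash
python3 - <<'E'
from rk import *
st()
E
```

```text
t54.92 pos [454.7 -23.6  53.5] yaw89.89 tilt0.08 x [ 0.001  0.001 -1.   ] F [-0.8 -0.7 -1.6] w56.8
```

Request:
{"name": "step_arm", "arguments": {"plan": [[0.05,0,0,0,0,0],[0,0,0,0,0,0]]}}

```text
t: 55.18
eef_pos: [0.4548, -0.0237, 0.0518]
tool_rot: [0.708, 0.001, 0.706, -0.0]
contact_force: [-0.1, -0.3, -1.0]
gripper_width: 0.667
```

Request:
{"name": "step_arm", "arguments": {"plan": [[0,0,0,0,0,0],[0,0,0,0,0,0],[0,0,0,0,0,0],[-0.5,0,0,0,0,0],[-1,0,0,0,0,0],[-1,0,0,0,0,0],[-1,0,0,0,0,0],[-0.5,0.5,0,0,0,0]], "fingers": -1}}

```text
t: 56.18
eef_pos: [0.4554, -0.0049, 0.214]
tool_rot: [0.709, 0.002, 0.705, -0.002]
contact_force: [1.1, 0.3, -0.2]
gripper_width: 1.002
```

Request:
{"name": "step_arm", "arguments": {"plan": [[-0.3,0.5,0.9,0,0,0],[0,0.5,0.9,0,0,0],[0,0.5,0.5,0,0,0],[0,0,0,0,0,0],[0,0,0,0,0,0]]}}

```text
t: 56.8
eef_pos: [0.546, 0.0553, 0.2236]
tool_rot: [0.707, 0.001, 0.707, -0.001]
contact_force: [-0.2, -0.7, 0.5]
gripper_width: 0.996
```

```bash
python3 - <<'E'
from rk import *
st(); cp,p,d=snap('wrist','w28'); snap('side','s28'); snap('scene','sc28')
from meas import *
for t in ['w28','s28','sc28']:
    print(t)
    for c in comps(pts([t]),.078,.105):
        if -400<c['c'][1]<400 and c['c'][0]<700: print(c)
for t in ['w28','s28','sc28']:
    try: cork(t,(.38,.5,-.09,.05))
    except Exception as e: print(e)
E
```

```text
t56.80 pos [546.   55.3 223.6] yaw89.86 tilt0.04 x [ 0.001  0.001 -1.   ] F [-0.2 -0.7  0.5] w84.7
w28
{'n': 419, 'c': (629.2, -263.8), 'w': 16.5, 'l': 28.5, 'a': -0.22, 'med': array([ 627.2, -253.4,   91.2]), 'ztop': np.float64(95.9)}
{'n': 1562, 'c': (561.1, -17.0), 'w': 14.9, 'l': 80.7, 'a': 5.47, 'med': array([560.4, -15.2,  94. ]), 'ztop': np.float64(95.8)}
{'n': 4176, 'c': (454.5, -24.8), 'w': 56.7, 'l': 57.5, 'a': -1.83, 'med': array([454. , -24.3,  86.6]), 'ztop': np.float64(87.9)}
{'n': 2032, 'c': (632.2, 274.4), 'w': 15.3, 'l': 111.6, 'a': -6.23, 'med': array([629.7, 268.7,  91.9]), 'ztop': np.float64(93.4)}
{'n': 2002, 'c': (586.2, 279.1), 'w': 15.0, 'l': 111.7, 'a': -6.8, 'med': array([584.1, 273. ,  92.1]), 'ztop': np.float64(93.4)}
{'n': 2020, 'c': (541.4, 284.3), 'w': 14.7, 'l': 111.4, 'a': -6.76, 'med': array([540.2, 275.5,  92.2]), 'ztop': np.float64(93.4)}
{'n': 1903, 'c': (499.6, 285.8), 'w': 15.0, 'l': 105.0, 'a': -6.66, 'med': array([498.7, 277. ,  92.2]), 'ztop': np.float64(93.4)}
{'n': 1997, 'c': (454.5, 289.4), 'w': 15.4, 'l': 100.3, 'a': -6.24, 'med': array([
[... 1843 characters left out ...]
2.2]), 'ztop': np.float64(95.9)}
{'n': 479, 'c': (502.8, 292.1), 'w': 18.0, 'l': 110.2, 'a': -4.22, 'med': array([505.5, 296.7,  91.8]), 'ztop': np.float64(96.2)}
{'n': 462, 'c': (456.5, 297.4), 'w': 19.4, 'l': 109.8, 'a': -4.96, 'med': array([460.4, 299.9,  91.4]), 'ztop': np.float64(95.6)}
w28 cork enc 454.6 -23.1 48.1 ell ((452.65435791015625, -26.89805030822754), (85.6904067993164, 96.36662292480469), 171.42774963378906)
s28 cork enc 454.3 -21.5 46.9 ell ((453.97796630859375, -20.463287353515625), (82.53952026367188, 88.3459701538086), 3.8858771324157715)
sc28 cork enc 437.4 1.0 34.4 ell ((435.0357666015625, 6.460325717926025), (16.464740753173828, 68.27399444580078), 125.71089935302734)
```

View pics/w28.png

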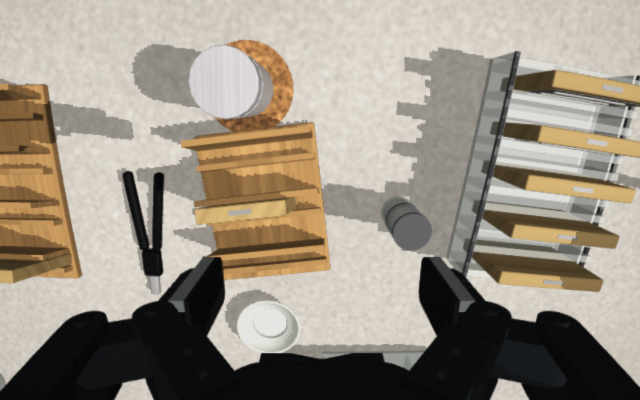

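View pics/s28.png

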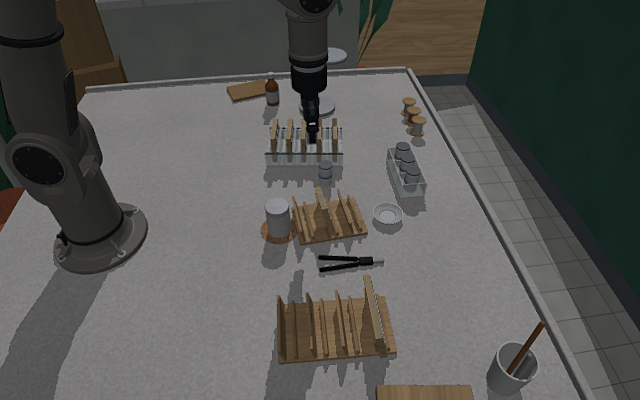

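```bash
python3 -c "
from station import bot
print(bot.hand_in())"
```

```text
the job is handed in; nothing more can be done
None
```

All five 110 mm cases are standing upright in the rack, one to a slot. The jar is back on its cork disc, and I handed the job in at about 57 s of the 210 s allowed.

- **Order:** I first moved three cases from the four-row stand and the one at the far end of the three-row stand. Then I lifted the jar aside, put case_back in the rack and stood the jar back.
- **Jar knocked:** Partway through, something pushed the jar about 35 mm across its cork. I found it again with the wrist camera and gripped it where it then stood.
- **Cases:** In the last wrist picture all five case tops are at 92–93 mm, which is the height for a case resting on its slot floor. No notable force showed while lowering any of them.
- **Jar centring:** The wrist camera puts the jar within about 2 mm of the cork's centre. The side camera puts it about 4 mm off, and the scene camera gave no usable reading because the jar hid most of the cork.
- **Left alone:** The long and the short case still lean where they were. The saucer, vials and crimper look undisturbed in the last pictures, though I did not measure them.
- **Camera disagreement:** The scene camera reads up to about 4 mm in x away from the wrist camera. I took that as calibration error and relied on the wrist camera.

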